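# Mount the grinder base on the bench slide and run the slide through

### The arm

A 6-joint arm with a two-finger parallel gripper is mounted at the origin on the work surface. World frame = base frame: x ahead of the robot, y to its left, z up, the work surface at z = 0. Lengths are in mm, angles in rad, forces in N, time in s.
With the tool pointing down it reaches from about 350 to 875 mm from the base axis. Payload 4.2 kg.
Tool frame: the origin (TCP) lies at the very end of the fingers, on their centre line; the grasp point (between the pads) lies 19 mm behind it; z points along the fingers, y is the line along which they close (so a half turn about z gives the same grasp; the last joint's range is limited). The gripper opens to 85 mm and grips with 20 to 120 N. Pads are 22 mm wide; open, the fingers measure 114 mm over their backs; the gripper's body (76 mm by 85 mm) begins 54 mm behind the grasp point. The pads swing forward as they close: fully open they stand 13 mm farther back than shut.
Start: joints at [1.533, 0.385, 0.008, 0, -1.194, -0.259], TCP at [182.756, 597.662, 231.312] pointing down, gripper open.
Joint ranges: [-3.14, 3.14], [-1.21, 2.06], [-1.07, 1.41], [-3.16, 2.05], [-2.99, -0.16], [-3.1, 3.1]. Speed limits (rad/s): [2.79, 2.79, 3.14, 3.14, 3.14, 3.14].

### API

Orientations are given as a unit quaternion [x, y, z, w].
In Python, from bench import arm gives the robot as it stands.
- The arm moves only by the tool servo_tool, never from a script. Its argument "rows" is a list that holds one entry, the list of rows, each a list of 7 numbers: the finger opening in mm, from 0 to 85.4, then the shift along the tool's x, y, z in mm, then the turn, a rotation vector about the tool's x, y, z in rad. A call has 1 to 10 rows; each row is the pose to reach, as a shift and turn from the pose commanded when the call began, along the tool's axes at that moment; what a row does not reach only later rows make up. A row lasts 1/8 s, in which the tool goes at most 62.5 mm and 10.7 degrees, less where a joint would pass 70% of its speed; a pose out of reach is approached as far as the arm can. A call with a gripper value outside its range is refused whole. The fingers move at their own pace and stop on an object; the grip force is fixed at half the most. Time passes only in rows, so rows that repeat a pose let the fingers close. It gives the time, the measured TCP pose, the force, the opening and the grip force at its end, in the units of the state.
- arm.read_state(): the state, without advancing time (a new reading comes with each control period).
- arm.get_image(name): name is "scene" or "top"; returns the picture (384x512x3 uint8, red, green, blue); there is no depth.
- arm.camera_params(name): a dict with "intrinsics" (3x3 intrinsics, pixels), "R" (3x3) and "t" (3): a world point X has camera coordinates R X + t. Camera axes: x right, y down, z forward; pixel columns grow to the right and rows downward; lengths in mm; the calibration is good to about 2 mm. A picture is of the moment at which its call begins. camera_params takes no time and is no camera call.
- arm.job_done(): hands the job in; it is judged then, once.
The state is a dict: "clock": time; "joints": joint angles; "joint_vel": joint speeds; "joint_efforts": joint torques, N m; "position": TCP position; "ee_rot": TCP orientation; "contact_force": force on the tool from outside, world axes, zero at the start; "wrist_torque": the same for the moment, N m; "gripper_width": finger opening in mm; "grasp_force": force on a finger pad.
Only numpy, scipy, OpenCV 4.12 (cv2) and the standard library are available. Lean on these libraries where they do the work, as an engineer would, in place of code of your own. Each camera call takes 0.05 s, during which the arm holds its last target. There are 200 camera calls.

### The job

First clear the loose wrench sockets out of the channel of the bench slide into the red parts tray. Then mount the blue grinder base on the carriage: holding it tilted by its lug, rest its bright tongue on the bed under the dark lip nearest the robot, between the two low side guides, pivot it down gently until it lies flat without letting it drop, and swing the red-knobbed clamp fully across its free edge. Last, feel for sticky spots by moving the carriage slowly through its full travel, to the left stop (seen from the robot), then to the right stop and back to the left stop, where it stays with base and clamp in place; leave the spray can and the spanner alone.

Things in the scene. Friction and masses are not known exactly. Their poses are not given: they have to be found in the camera images.
- carriage (a joint): The aluminium carriage (176 mm across the slide, 140 mm along it, flat bed 44 mm above the bench). Value in m: 0 at the right-hand stop, 0.22 at the left-hand stop, seen from the robot (it moves along +y of slide as the value grows). About 4 N of friction, stays where left, no spring.
- slide: Bench slide, fixed: base 190 x 420 x 12 mm, end blocks 46 mm high. Origin at bench level, mid-length; x away from the robot, y to its left along the travel. Rails (tops at 30 mm) at x -58 and +72 mm; between them an open channel, x -50 to +64 mm, floor at 12 mm, where the sockets stand either side of the carriage. A housing under the carriage fills it: things left there block the travel.
- bed (a point): Point on the carriage's bed surface, middle of the place for the base; moves with the carriage, axes as slide. 44 mm above the bench. On the bed's far side a half-round rib, 5 mm proud, its near foot 60 mm from this point, stops the base's free edge; 116 mm between heel wall and rib. Half-round side guides, 6 mm proud, 116 mm apart at their feet, run along x at y +-58 mm.
- lip (a point): Point on the bed at the foot of the heel wall on the robot's side of the carriage (56 mm from bed towards the robot), middle of its width; axes as slide, x pointing away from the wall. A dark steel lip overhangs the bed by 8 mm here, its underside 12 mm and its top 18 mm above the bed: the tongue goes under it.
- clamp (a joint): Steel clamp bar (18 mm wide, 8 mm thick, reaching 48 mm from its pivot) with a red knob. Pivot upright, 92 mm from bed along +x and 35 mm along +y. Value in rad: 0 open, the bar along -y on the carriage's far edge; 1.57 closed, the bar along -x over the base's free edge, 11 mm above the bed; turns clockwise from above. Stays where left; under 1 N at the knob moves it.
- clamp_knob (a point): Middle of the red clamp knob, an upright cylinder 16 mm in diameter and 30 mm high, 40 mm from the clamp's pivot; this point is 78 mm above the bench, the knob's foot 63 mm, its top 93 mm.
- base: The blue cast grinder base, about 0.85 kg: plate 112 (x) x 110 (y) x 9 mm; its last 16 mm towards -x is a bare bright tongue only 5 mm thick, flush with the underside. Origin: middle of the underside; z up out of the plate. Mounted, its x axis points as the slide's. Starts lying flat on the bench, lug up.
- base_lug (a point): Grip point on the base's upright lug: a flat web 12 mm thick (along the base's x), 50 mm wide (along y), from the plate up to 54 mm above the underside; this point is in its middle, 34 mm above the underside and 2 mm from the body origin along x. Close to the centre of mass; the place to take the base by.
- tongue (a point): Middle of the tongue's lower outer edge, 56 mm from the base's origin along its -x, at underside height; axes as base.
- toe (a point): Middle of the base's opposite lower edge (free edge), 56 mm from its origin along +x.
- tray: Red open parts tray, fixed on the bench, 170 (x) x 130 (y) x 30 mm high outside, walls 3 mm, floor 3 mm thick. Origin under its centre.
- socket0_mid (a point): Wrench socket 0 (may be absent): steel cylinder 28 mm in diameter, 34 mm high, 0.09 kg, at the start standing upright in the slide's channel. Point at its centre; z along its axis.
- socket1_mid (a point): Wrench socket 1 (may be absent): steel cylinder 25 mm in diameter, 34 mm high, 0.09 kg, at the start standing upright in the slide's channel. Point at its centre; z along its axis.
- socket2_mid (a point): Wrench socket 2 (may be absent): steel cylinder 29 mm in diameter, 34 mm high, 0.09 kg, at the start standing upright in the slide's channel. Point at its centre; z along its axis.
- socket3_mid (a point): Wrench socket 3 (may be absent): steel cylinder 26 mm in diameter, 34 mm high, 0.09 kg, at the start standing upright in the slide's channel. Point at its centre; z along its axis.
- spray_can_mid (a point): Bystander: white spray can, 57 mm diameter, 170 mm high, standing beyond the slide. Point at half height.
- spanner_mid (a point): Bystander: spanner, 150 mm long, lying flat beyond the slide. Point near the middle of its length.

How it is judged (in metres and radians):
On the way, in this order (a step that is already met when the one before it is completed fails the run):
1. every socket lies in the parts tray (x of socket0_mid in the frame of tray between -0.085 and 0.085 m and y of socket0_mid in the frame of tray between -0.065 and 0.065 m and height (world z) of each of socket0_mid, socket1_mid, socket2_mid, socket3_mid below 0.045 m and x of socket1_mid in the frame of tray between -0.085 and 0.085 m and y of socket1_mid in the frame of tray between -0.065 and 0.065 m and x of socket2_mid in the frame of tray between -0.085 and 0.085 m and y of socket2_mid in the frame of tray between -0.065 and 0.065 m and x of socket3_mid in the frame of tray between -0.085 and 0.085 m and y of socket3_mid in the frame of tray between -0.065 and 0.065 m), for 0.2 s.
2. the base's tongue rests on the bed under the lip while the base is still tilted by 7 degrees or more (x of tongue in the frame of lip between -0.004 and 0.0075 m and z of tongue in the frame of lip between -0.004 and 0.006 m and y of tongue in the frame of lip between -0.01 and 0.01 m and angle between base's own z axis and vertical above 0.12 rad), for 0.2 s.
3. the base lies flat on the bed, tongue under the lip (x of tongue in the frame of lip between -0.003 and 0.0065 m and y of tongue in the frame of lip between -0.007 and 0.007 m and z of tongue in the frame of lip below 0.003 m and z of toe in the frame of bed below 0.003 m and angle between base's own z axis and vertical below 0.04 rad), for 0.2 s.
4. the clamp is swung over the base's free edge (all of step 3 and value of joint clamp above 1.35 rad), for 0.2 s.
5. the carriage is at its left stop (all of step 4 and value of joint carriage above 0.212 m), for 0.1 s.
6. the carriage is at its right stop (all of step 4 and value of joint carriage below 0.008 m), for 0.1 s.
7. the carriage is at its left stop again (all of step 5), for 0.1 s.
At the end, for the whole second after the job is handed in: All sockets present lie in the tray; the base lies flat on the carriage's bed (tilt under 0.04 rad, both edges within 3 mm of the bed), tongue under the lip, between the side guides (within 7 mm of centre); the clamp is at 1.35 rad or more; the carriage is within 8 mm of its left stop and at rest (all of step 1 and all of step 7 and linear speed of base below 0.02 m/s); the robot touches nothing.
It fails at once if the base is dropped while its tongue is under the lip (turns faster than 3.5 rad/s) (x of tongue in the frame of lip between -0.004 and 0.0075 m and z of tongue in the frame of lip between -0.004 and 0.006 m and angular speed of base above 3.5 rad/s).
It fails at once if the carriage is run faster than 0.3 m/s (velocity of joint carriage above 0.3 m/s or velocity of joint carriage below -0.3 m/s).
It fails at once if the spray can or the spanner is moved by more than 30 mm (distance of any of spray_can_mid, spanner_mid from where it was at the start of the episode above 0.03 m).
Of socket0, socket1, socket2, socket3 only 2 to 4 are there at a start; the rules pass over those that are not, and their reading is None.
At some moment in a run one of socket0, socket1, socket2, socket3 may be knocked a few centimetres aside while the robot is not near it.
It also fails if it takes over 210 s, if anything falls off the work surface, if the arm or the gripper's body presses on something with over 40 N, if the wrist force passes 120 N, or if a joint passes its speed limit or range.

## Working session

There is one attempt and no reset: what is moved stays moved. The work goes in short steps, Python scripts to look and compute and a tool call to move; the robot and the scene stay as the last step left them, time stands still between calls to the robot, and variables do not carry over. Pictures are saved under pics/ and viewed, at most 14 in all, crops included, and the job is handed in when it is done.

Besides the shell and the picture viewer there is one more tool, called after "Call:" in YAML: its name, and indented under it one key for each argument. servo_tool: Moves the arm, as the interface text tells. Its arguments: {"type":"object","properties":{"rows":{"type":"array"}},"required":["rows"]}

```bash
ls; mkdir -p pics
cat > h.py <<'E'
import numpy as np, cv2
from bench import arm
from scipy.spatial.transform import Rotation as Ro
def save(n,f): 
    im=arm.get_image(n); cv2.imwrite('pics/'+f,im[:,:,::-1]); return im
def ray(n,u,v,z):
    c=arm.camera_params(n);K=np.array(c['intrinsics']);R=np.array(c['R']);t=np.array(c['t'])
    d=R.T@np.linalg.inv(K)@np.array([u,v,1.]);o=-R.T@t
    return (o+d*(z-o[2])/d[2]).round(1)
def proj(n,X):
    c=arm.camera_params(n);K=np.array(c['intrinsics']);p=K@(np.array(c['R'])@np.array(X,float)+np.array(c['t']));return (p[:2]/p[2]).round(1)
def go(X,yaw=None,Rt=None):
    "shift/rotvec in tool axes from current pose"
    s=arm.read_state();q=Ro.from_quat(s['ee_rot'])
    d=q.inv().apply(np.array(X,float)-np.array(s['position']))
    r=(q.inv()*Rt).as_rotvec() if Rt is not None else 0
    print('shift',d.round(1),'turn',np.round(r,3))
E
python3 - <<'E'
from h import *
for n in ('scene','top'):
    save(n,n+'0.png');c=arm.camera_params(n);R=np.array(c['R']);print(n,(-R.T@np.array(c['t'])).round(),R.round(2).tolist(),np.array(c['intrinsics']).round().tolist())
s=arm.read_state();print({k:np.round(v,3) for k,v in s.items()});print(Ro.from_quat(s['ee_rot']).as_matrix().round(3))
E
```

```text
pics
scene [1095. -321.  844.] [[0.5, 0.87, 0.01], [0.69, -0.39, -0.61], [-0.53, 0.31, -0.79]] [[375.0, 0.0, 259.0], [0.0, 375.0, 193.0], [0.0, 0.0, 1.0]]
top [ 386.   -3. 1244.] [[-0.01, -1.0, -0.02], [-0.99, 0.01, -0.17], [0.17, 0.02, -0.99]] [[363.0, 0.0, 253.0], [0.0, 363.0, 193.0], [0.0, 0.0, 1.0]]
{'clock': np.float64(0.1), 'joints': array([ 1.533,  0.385,  0.007, -0.   , -1.194, -0.259]), 'joint_vel': array([-0.   ,  0.001,  0.004,  0.003, -0.001,  0.   ]), 'joint_efforts': array([-0.0000e+00, -3.9332e+01,  1.8893e+01,  4.1980e+00, -3.0000e-03,
        0.0000e+00]), 'position': array([182.618, 597.169, 230.329]), 'ee_rot': array([ 0.989, -0.148, -0.   ,  0.001]), 'contact_force': array([-1.202, -0.032,  0.762]), 'wrist_torque': array([ 0.037,  0.021, -0.004]), 'grasp_force': np.float64(0.0), 'gripper_width': np.float64(85.482)}
[[ 0.956 -0.293 -0.   ]
 [-0.293 -0.956 -0.002]
 [ 0.     0.002 -1.   ]]
```

View pics/scene0.png

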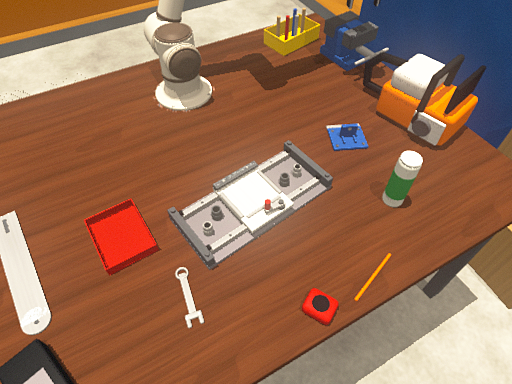

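View pics/top0.png

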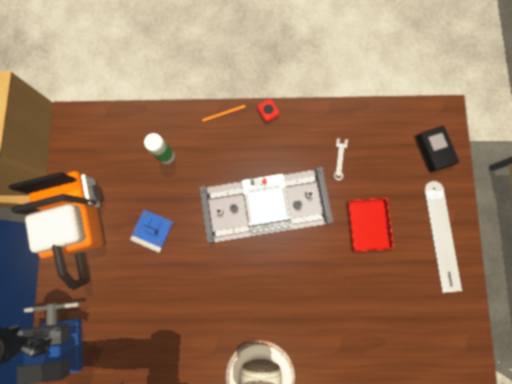

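The scene shows the slide mid-bench with the carriage about mid-travel. There are sockets in both bays, about (285,179), (297,170), (216,212), (208,229) in the scene view. The blue base is at (152,230) in the top view and the tray at (370,224). I'll crop in for detail.

Run:
```python
from h import *
a=cv2.imread('pics/scene0.png')[130:270,160:380];b=cv2.imread('pics/top0.png')[155:260,125:405]
cv2.imwrite('pics/c0.png',cv2.resize(a,None,fx=3.6,fy=3.6,interpolation=cv2.INTER_CUBIC))
cv2.imwrite('pics/c1.png',cv2.resize(b,None,fx=2.85,fy=2.85,interpolation=cv2.INTER_CUBIC))
im=cv2.imread('pics/top0.png');h=cv2.cvtColor(im,cv2.COLOR_BGR2HSV)
def big(m,name,z,roi):
    mm=np.zeros_like(m);x0,y0,x1,y1=roi;mm[y0:y1,x0:x1]=m[y0:y1,x0:x1]
    c=max(cv2.findContours(mm,cv2.RETR_EXTERNAL,cv2.CHAIN_APPROX_NONE)[0],key=cv2.contourArea)
    r=cv2.minAreaRect(c);bp=cv2.boxPoints(r)
    P=np.array([ray('top',*p,z)[:2] for p in bp]);print(name,r,P.tolist(),'centre',P.mean(0),'sides',np.linalg.norm(P[0]-P[1]),np.linalg.norm(P[1]-P[2]))
big(cv2.inRange(h,(0,150,100),(8,255,255)),'tray',30,(340,180,400,270))
big(cv2.inRange(h,(100,110,60),(125,255,255)),'base',9,(120,200,185,260))
big(cv2.inRange(h,(0,0,60),(179,60,255)),'slide',30,(195,160,335,250))
```

```text
tray ((369.63848876953125, 224.10772705078125), (55.939666748046875, 43.66022491455078), 82.87498474121094) [[566.8, -291.8], [583.4, -438.2], [398.3, -447.6], [382.2, -304.9]] centre [ 482.675 -370.625] sides 147.33811455288816 185.33852810465498
base ((152.29310607910156, 227.9827880859375), (31.250930786132812, 27.04912567138672), 23.198591232299805) [[458.0, 428.3], [542.8, 395.2], [499.2, 294.8], [415.4, 328.7]] centre [478.85 361.75] sides 91.03103866264514 109.45830256312215
slide ((265.21160888671875, 204.44073486328125), (58.07724380493164, 126.42720031738281), 80.6900634765625) [[618.2, 203.4], [683.8, -224.1], [487.1, -247.1], [424.0, 169.2]] centre [553.275 -24.65 ] sides 432.5038843756204 198.04012219749808
```

View pics/c0.png

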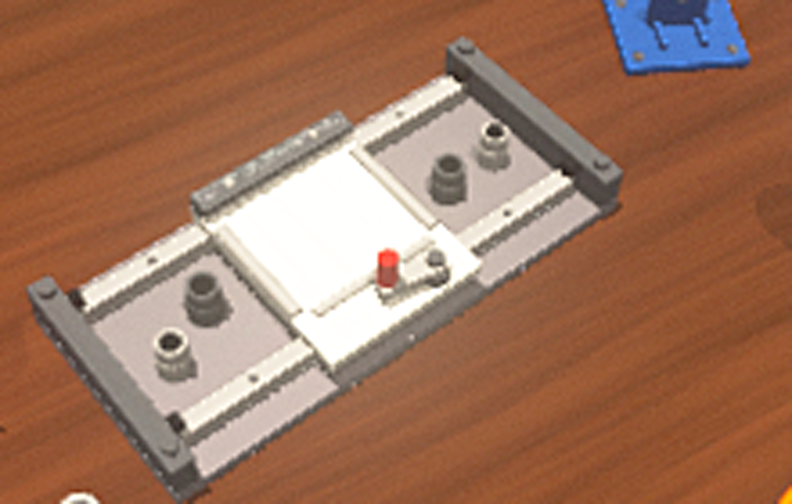

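View pics/c1.png

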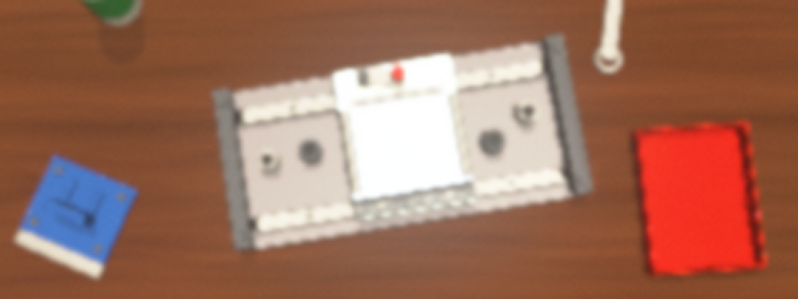

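Crop readings: four sockets, two in each bay, standing with holes up. The carriage is at mid-travel, the clamp is open with its knob at scene (268,204), and the base's tongue points towards the robot. Next I compute positions.

Run:
```python
from h import *
S=lambda u,v,z:ray('scene',160+(u+.5)/3.6-.5,130+(v+.5)/3.6-.5,z)
T=lambda u,v,z:ray('top',125+(u+.5)/2.85-.5,155+(v+.5)/2.85-.5,z)
print('sockets S',[S(*p,46).tolist() for p in((494,130),(449,160),(203,283),(171,340))])
print('sockets T',[T(*p,z).tolist() for p,z in(((268,158),46),((311,152),35),((490,142),35),((526,112),46))])
print('blocks S',[S(*p,46).tolist() for p in((33,290),(58,278),(170,462),(192,450),(447,45),(472,40),(598,180),(621,172))])
print('blocks T',[T(*p,46).tolist() for p in((543,38),(563,35),(592,190),(572,193),(214,92),(233,89),(254,246),(235,250))])
print('knob S',S(388,252,93),'T',T(398,73,93))
print('base T corners',[T(*p,9).tolist() for p in((58,155),(137,188))],[T(*p,5).tolist() for p in((101,277),(14,240))])
print('guides S feet', [S(*p,44).tolist() for p in((217,237),(297,312),(352,150),(432,222))],'tray T',[T(*p,30).tolist() for p in((635,130),(748,123),(766,263),(652,273))])
print('bed T', [T(*p,46).tolist() for p in((333,72),(450,57))],[T(*p,62).tolist() for p in((355,202),(471,185))])
```

```text
sockets S [[531.4, 133.0, 46.0], [540.3, 85.3, 46.0], [551.9, -132.2, 46.0], [585.0, -173.1, 46.0]]
sockets T [[532.6, 130.8, 46.0], [540.4, 81.3, 35.0], [549.7, -129.7, 35.0], [583.1, -171.7, 46.0]]
blocks S [[497.3, -241.3, 46.0], [496.2, -221.6, 46.0], [671.4, -214.0, 46.0], [670.5, -197.6, 46.0], [432.5, 151.1, 46.0], [437.8, 172.6, 46.0], [613.9, 174.4, 46.0], [616.1, 194.7, 46.0]]
blocks T [[671.7, -194.9, 46.0], [675.0, -218.7, 46.0], [490.8, -244.4, 46.0], [487.6, -221.3, 46.0], [611.9, 195.1, 46.0], [615.2, 172.6, 46.0], [430.8, 146.4, 46.0], [426.5, 168.2, 46.0]]
knob S [623.3 -20.3  93. ] T [622.1 -21.8  93. ]
base T corners [[543.9, 389.2, 9.0], [502.8, 292.2, 9.0]] [[397.8, 333.3, 5.0], [442.6, 439.3, 5.0]]
guides S feet [[517.9, -104.4, 44.0], [606.5, -84.4, 44.0], [492.8, 25.5, 44.0], [584.6, 42.5, 44.0]] tray T [[562.5, -301.6, 30.0], [569.1, -434.8, 30.0], [405.5, -443.8, 30.0], [395.5, -312.2, 30.0]]
bed T [[634.0, 54.3, 46.0], [650.2, -84.3, 46.0]] [[478.8, 29.2, 62.0], [496.7, -103.7, 62.0]]
```

The two views agree to about 4 mm on all four sockets:
- Slide: centre about (551,-25), yaw 0.148.
- Base: centre about (472,364), yaw -0.41, length 112.7 against 112.
- Tray: centre about (483,-373).

Now I move to the first socket, with the fingers closing across the channel.

```bash
cat >> h.py <<'E'
def down(yy): # tool pointing down, tool y axis at world angle yy
    y=np.array([np.cos(yy),np.sin(yy),0]);z=np.array([0,0,-1.]);return Ro.from_matrix(np.c_[np.cross(y,z),y,z])
SY=0.148; TX=down(SY+np.pi) # tool y = -slide x, tool x = -slide y
E
python3 -c "
from h import *
go([531.5,132,120],Rt=TX)"
```

```text
shift [469.7 342.5 111.1] turn [ 2.000e-03 -1.000e-03  1.126e+00]
```

Call:
servo_tool:
  rows:
    - [[48,470,343,80,0,0,1.126],[48,470,343,80,0,0,1.126],[48,470,343,80,0,0,1.126],[48,470,343,80,0,0,1.126],[48,470,343,80,0,0,1.126],[48,470,343,80,0,0,1.126],[48,470,343,80,0,0,1.126],[48,470,343,80,0,0,1.126],[48,470,343,80,0,0,1.126],[48,470,343,80,0,0,1.126]]

```text
clock: 1.35
position: [532.7, 129.3, 150.1]
ee_rot: [0.756, -0.654, -0.0, 0.001]
contact_force: [0.4, 1.7, 0.3]
gripper_width: 47.6
grasp_force: 0.0
```

Call:
servo_tool:
  rows:
    - [[48,-3,1,60,0,0,0],[48,-3,1,100,0,0,0],[48,-3,1,126,0,0,0],[48,-3,1,126,0,0,0],[10,-3,1,126,0,0,0],[10,-3,1,126,0,0,0],[10,-3,1,126,0,0,0],[10,-3,1,126,0,0,0],[10,-3,1,60,0,0,0],[10,-3,1,0,0,0,0]]

```text
clock: 2.6
position: [529.8, 134.7, 151.1]
ee_rot: [0.757, -0.653, -0.0, 0.001]
contact_force: [1.6, 0.1, -0.8]
gripper_width: 20.2
grasp_force: 59.2
```

```bash
python3 -c "
from h import *
s=arm.read_state();print(s['gripper_width'],s['grasp_force'])
c=np.array([483,-373]);u=np.array([.998,.055]);v=np.array([-.055,.998])
for a,b in((40,-30),(40,30),(-40,-30),(-40,30)):
  p=c+a*u+b*v;print(p.round(1));go([*p,150],Rt=TX)
"
```

```text
20.198787011129927 59.241973366588354
[ 524.6 -400.7]
shift [528.9  84.1   1.7] turn [ 0.002 -0.001 -0.   ]
[ 521.3 -340.9]
shift [469.1  78.5   1.6] turn [ 0.002 -0.001 -0.   ]
[ 444.7 -405.1]
shift [521.4 163.7   1.9] turn [ 0.002 -0.001 -0.   ]
[ 441.4 -345.3]
shift [461.7 158.1   1.8] turn [ 0.002 -0.001 -0.   ]
```

Call:
servo_tool:
  rows:
    - [[10,529,84,0,0,0,0],[10,529,84,0,0,0,0],[10,529,84,0,0,0,0],[10,529,84,0,0,0,0],[10,529,84,0,0,0,0],[10,529,84,0,0,0,0],[10,529,84,0,0,0,0],[10,529,84,0,0,0,0],[10,529,84,0,0,0,0],[10,529,84,40,0,0,0]]

```text
clock: 3.85
position: [526.9, -404.7, 112.8]
ee_rot: [0.756, -0.654, 0.004, -0.001]
contact_force: [-0.1, 0.5, -1.7]
gripper_width: 20.7
grasp_force: 59.3
```

Run:
```python
from h import *
im=save('scene','s1.png');b=im[:,:,::-1]
cv2.imwrite('pics/s1c.png',cv2.resize(b[120:290,70:390],None,fx=2.5,fy=2.5,interpolation=cv2.INTER_CUBIC));s=arm.read_state();print(s['position'],s['gripper_width'],s['grasp_force'])
```

```text
[ 522.31020069 -400.27858871  103.95114102] 20.63233458262426 59.23338420689106
```

View pics/s1c.png

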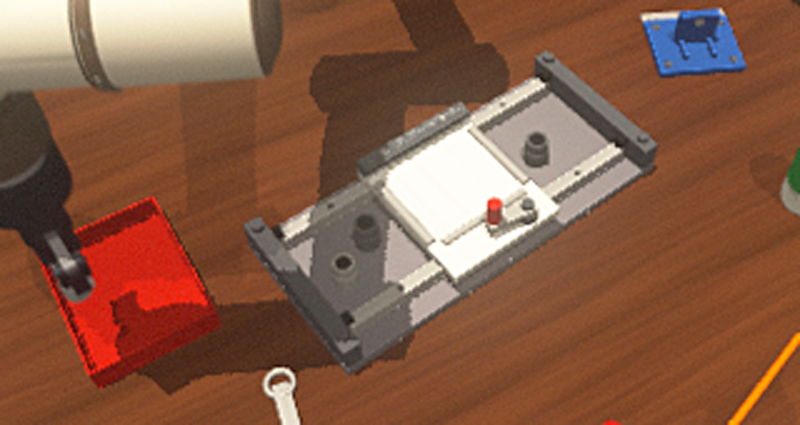

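The first socket is gripped over the tray. The others are at crop (537,140), (367,225), (344,262). Now lowering and releasing.

Call:
servo_tool:
  rows:
    - [[10,0,0,50,0,0,0],[10,0,0,80,0,0,0],[10,0,0,92,0,0,0],[10,0,0,92,0,0,0],[48,0,0,92,0,0,0],[48,0,0,92,0,0,0],[48,0,0,92,0,0,0],[48,0,0,50,0,0,0],[48,0,0,-10,0,0,0],[48,0,0,-40,0,0,0]]

```text
clock: 5.15
position: [526.7, -401.5, 154.6]
ee_rot: [0.758, -0.653, 0.003, -0.0]
contact_force: [0.3, 0.1, -0.1]
gripper_width: 48.3
grasp_force: 0.0
```

Run:
```python
from h import *
go([584,-172.5,100],Rt=TX)
```

```text
shift [-218.2  -90.3   54.1] turn [-0.005 -0.004  0.   ]
```

Call:
servo_tool:
  rows:
    - [[48,-218,-90,20,0,0,0],[48,-218,-90,20,0,0,0],[48,-218,-90,20,0,0,0],[48,-218,-90,20,0,0,0],[48,-218,-90,50,0,0,0],[48,-218,-90,70,0,0,0],[48,-218,-90,110,0,0,0],[48,-218,-90,130,0,0,0],[48,-218,-90,130,0,0,0],[10,-218,-90,130,0,0,0]]

```text
clock: 6.4
position: [583.2, -171.8, 21.4]
ee_rot: [0.758, -0.653, 0.001, -0.0]
contact_force: [0.4, 0.7, 0.7]
gripper_width: 31.3
grasp_force: 0.0
```

Call:
servo_tool:
  rows:
    - [[10,0,0,0,0,0,0],[10,0,0,0,0,0,0],[10,0,0,0,0,0,0],[10,0,0,-60,0,0,0],[10,0,0,-120,0,0,0],[10,0,0,-120,0,0,0]]

```text
clock: 7.15
position: [585.5, -172.1, 146.2]
ee_rot: [0.758, -0.653, 0.005, -0.003]
contact_force: [0.3, -0.8, -1.2]
gripper_width: 22.8
grasp_force: 59.2
```

Run:
```python
from h import *
go([521.3,-340.9,150],Rt=TX)
```

```text
shift [157.5  88.5  -4.4] turn [-0.012 -0.003  0.001]
```

Call:
servo_tool:
  rows:
    - [[10,157,88,0,0,0,0],[10,157,88,0,0,0,0],[10,157,88,0,0,0,0],[10,157,88,50,0,0,0],[10,157,88,100,0,0,0],[10,157,88,124,0,0,0],[10,157,88,124,0,0,0],[48,157,88,124,0,0,0],[48,157,88,124,0,0,0],[48,157,88,124,0,0,0]]

```text
clock: 8.4
position: [518.5, -340.0, 16.6]
ee_rot: [0.757, -0.653, 0.0, -0.0]
contact_force: [-0.5, 0.7, 0.2]
gripper_width: 48.2
grasp_force: 0.0
```

Run:
```python
from h import *
go([551.5,-131,24],Rt=TX)
```

```text
shift [-201.8  -63.4   -7.4] turn [-0.001 -0.    -0.   ]
```

Call:
servo_tool:
  rows:
    - [[48,0,0,-50,0,0,0],[48,0,0,-100,0,0,0],[46,-202,-65,-105,0,0,0],[46,-202,-65,-105,0,0,0],[46,-202,-65,-105,0,0,0],[46,-202,-65,-105,0,0,0],[46,-202,-65,-85,0,0,0],[46,-202,-65,-45,0,0,0],[46,-202,-65,-7,0,0,0],[46,-202,-65,-7,0,0,0]]

```text
clock: 9.65
position: [550.6, -130.5, 21.0]
ee_rot: [0.757, -0.653, -0.002, 0.002]
contact_force: [-0.5, -0.6, 0.1]
gripper_width: 46.0
grasp_force: 0.0
```

Call:
servo_tool:
  rows:
    - [[10,0,0,0,0,0,0],[10,0,0,0,0,0,0],[10,0,0,0,0,0,0],[10,0,0,0,0,0,0],[10,0,0,-60,0,0,0],[10,0,0,-120,0,0,0],[10,0,0,-120,0,0,0]]

```text
clock: 10.52
position: [556.4, -130.7, 149.2]
ee_rot: [0.758, -0.653, 0.005, -0.004]
contact_force: [0.9, 0.0, -1.8]
gripper_width: 24.9
grasp_force: 59.4
```

Run:
```python
from h import *
go([444.7,-405.1,150],Rt=TX)
```

```text
shift [254.8 151.1  -2.1] turn [-0.012 -0.002  0.001]
```

Call:
servo_tool:
  rows:
    - [[10,255,151,0,0,0,0],[10,255,151,0,0,0,0],[10,255,151,0,0,0,0],[10,255,151,0,0,0,0],[10,255,151,0,0,0,0],[10,255,151,30,0,0,0],[10,255,151,80,0,0,0],[10,255,151,110,0,0,0],[10,255,151,130,0,0,0],[10,255,151,130,0,0,0]]

```text
clock: 11.78
position: [438.9, -404.3, 14.4]
ee_rot: [0.758, -0.653, -0.003, 0.001]
contact_force: [-5.7, 2.6, 14.1]
gripper_width: 25.5
grasp_force: 68.8
```

Call:
servo_tool:
  rows:
    - [[48,0,0,0,0,0,0],[48,0,0,0,0,0,0],[48,0,0,0,0,0,0],[48,0,0,-60,0,0,0],[48,0,0,-120,0,0,0],[48,0,0,-130,0,0,0]]

```text
clock: 12.52
position: [443.6, -406.6, 148.3]
ee_rot: [0.758, -0.653, 0.005, -0.001]
contact_force: [0.6, 0.2, 0.2]
gripper_width: 47.7
grasp_force: 0.0
```

Run:
```python
from h import *
go([540.4,83.5,100],Rt=TX)
im=save('scene','s2.png');b=im[:,:,::-1]
cv2.imwrite('pics/s2c.png',cv2.resize(b[120:290,70:390],None,fx=2.5,fy=2.5,interpolation=cv2.INTER_CUBIC))
```

```text
shift [-470.6 -168.1   46.5] turn [-0.007 -0.007  0.001]
```

View pics/s2c.png

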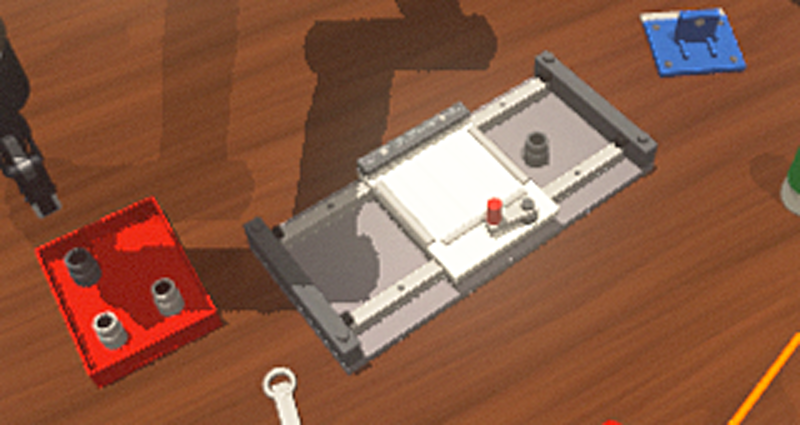

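Three sockets stand in the tray. The last one is still at crop (537,140) and has not moved.

Call:
servo_tool:
  rows:
    - [[48,-471,-168,0,0,0,0],[48,-471,-168,0,0,0,0],[48,-471,-168,0,0,0,0],[48,-471,-168,0,0,0,0],[48,-471,-168,0,0,0,0],[48,-471,-168,0,0,0,0],[48,-471,-168,0,0,0,0],[48,-471,-168,0,0,0,0],[48,-471,-168,40,0,0,0],[48,-471,-168,60,0,0,0]]

```text
clock: 13.82
position: [535.6, 86.0, 79.6]
ee_rot: [0.758, -0.652, -0.002, 0.003]
contact_force: [-0.9, -0.2, 0.0]
gripper_width: 47.8
grasp_force: 0.0
```

Run:
```python
from h import *
print(arm.read_state()['position']);go([540.4,83.5,24],Rt=TX)
```

```text
[535.5796678   86.00769645  79.63829923]
shift [ 3.1 -4.7 55.6] turn [ 0.006 -0.001  0.001]
```

Call:
servo_tool:
  rows:
    - [[48,0,0,0,0,0,0],[48,0,0,40,0,0,0],[48,0,0,64,0,0,0],[48,0,0,64,0,0,0],[10,0,0,64,0,0,0],[10,0,0,64,0,0,0],[10,0,0,64,0,0,0],[10,0,0,64,0,0,0],[10,0,0,0,0,0,0],[10,0,0,-60,0,0,0]]

```text
clock: 15.08
position: [537.1, 85.3, 144.2]
ee_rot: [0.757, -0.653, -0.001, 0.001]
contact_force: [1.2, 0.4, -1.1]
gripper_width: 25.1
grasp_force: 59.5
```

Run:
```python
from h import *
go([441.4,-345.3,150],Rt=TX)
```

```text
shift [411.9 158.1  -5.2] turn [ 0.002 -0.    -0.   ]
```

Call:
servo_tool:
  rows:
    - [[10,412,158,0,0,0,0],[10,412,158,0,0,0,0],[10,412,158,0,0,0,0],[10,412,158,0,0,0,0],[10,412,158,0,0,0,0],[10,412,158,0,0,0,0],[10,412,158,0,0,0,0],[10,412,158,0,0,0,0],[10,412,158,60,0,0,0],[10,412,158,100,0,0,0]]

```text
clock: 16.32
position: [441.2, -344.2, 41.6]
ee_rot: [0.757, -0.653, -0.001, -0.0]
contact_force: [0.6, 0.9, -0.6]
gripper_width: 25.1
grasp_force: 59.5
```

Call:
servo_tool:
  rows:
    - [[10,0,0,20,0,0,0],[10,0,0,29,0,0,0],[10,0,0,29,0,0,0],[48,0,0,29,0,0,0],[48,0,0,29,0,0,0],[48,0,0,29,0,0,0],[48,0,0,-30,0,0,0],[48,0,0,-90,0,0,0],[48,0,0,-150,0,0,0],[48,0,0,-150,0,0,0]]

```text
clock: 17.58
position: [445.1, -346.8, 199.8]
ee_rot: [0.758, -0.653, 0.007, -0.002]
contact_force: [0.3, -0.7, -0.1]
gripper_width: 47.8
grasp_force: 0.0
```

Run:
```python
from h import *
b=-.412
x=np.array([np.cos(b),np.sin(b)]);p=np.array([471.8,363.5])+2*x;print(p)
go([*p,200],Rt=down(b+np.pi)); go([*p,200],Rt=down(b))
print(arm.read_state()['joints'].round(2) if hasattr(arm.read_state()['joints'],'round') else arm.read_state()['joints'])
im=save('scene','s3.png')[:,:,::-1]
cv2.imwrite('pics/s3c.png',cv2.resize(im[100:290,70:390],None,fx=2.5,fy=2.5,interpolation=cv2.INTER_CUBIC))
```

```text
[473.63264354 362.69911446]
shift [-697.5 -133.3   -4.3] turn [-0.013 -0.005  0.561]
shift [-697.5 -133.3   -4.3] turn [ 0.006 -0.017 -2.581]
[-0.37  0.3  -0.2   0.   -1.06  0.52]
```

View pics/s3c.png

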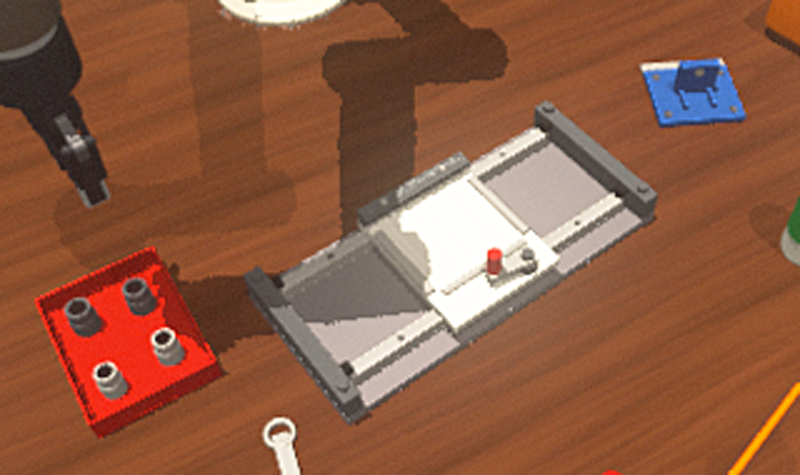

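All four sockets stand in the tray, at crop (80,315), (138,296), (165,347), (108,380). Next is the base lug.

Call:
servo_tool:
  rows:
    - [[60,-698,-133,0,0,0,0.561],[60,-698,-133,0,0,0,0.561],[60,-698,-133,0,0,0,0.561],[60,-698,-133,0,0,0,0.561],[60,-698,-133,0,0,0,0.561],[60,-698,-133,0,0,0,0.561],[60,-698,-133,0,0,0,0.561],[60,-698,-133,0,0,0,0.561],[60,-698,-133,0,0,0,0.561],[60,-698,-133,0,0,0,0.561]]

```text
clock: 18.88
position: [465.8, 258.9, 192.0]
ee_rot: [-0.547, 0.837, -0.0, -0.001]
contact_force: [1.5, -0.3, 0.1]
gripper_width: 60.2
grasp_force: 0.0
```

Run:
```python
from h import *
print('lug top S',[ray('scene',70+u/2.5,100+v/2.5,54) for u,v in((678,62),(721,69))])
im=arm.get_image('top');h=cv2.cvtColor(im,cv2.COLOR_RGB2HSV)
m=cv2.inRange(h,(100,110,40),(125,255,255));mm=0*m;mm[200:265,120:190]=m[200:265,120:190]
print(cv2.minAreaRect(np.argwhere(mm>0)[:,::-1].astype(np.float32)))
cv2.imwrite('pics/t3.png',cv2.resize(im[190:270,110:200,::-1],None,fx=6,fy=6,interpolation=cv2.INTER_CUBIC))
b=-.412
go([473.6,362.7,100],Rt=down(b+np.pi))
```

```text
lug top S [array([462.2, 342.3,  54. ]), array([498.5, 381. ,  54. ])]
((161.00001525878906, 243.50003051757812), (0.7071067094802856, 2.1213202476501465), 45.0)
shift [-91.7  33.1  92. ] turn [-0.001  0.002  0.004]
```

View pics/t3.png

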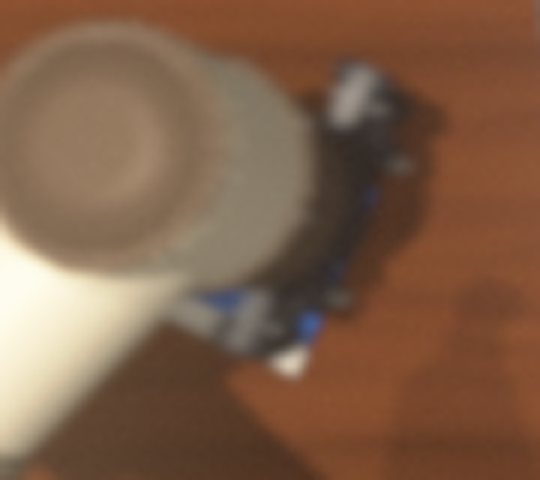

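Call:
servo_tool:
  rows:
    - [[60,-90,33,30,0,0,0],[60,-90,33,80,0,0,0],[60,-90,33,100,0,0,0],[60,-90,33,100,0,0,0],[60,-90,33,100,0,0,0],[60,-90,33,100,0,0,0]]

```text
clock: 19.68
position: [473.5, 353.2, 95.1]
ee_rot: [-0.547, 0.837, 0.0, 0.001]
contact_force: [0.2, -0.1, 0.0]
gripper_width: 60.2
grasp_force: 0.0
```

Run:
```python
from h import *
b=-.412;print(arm.read_state()['position'])
go([473.6,362.7,15],Rt=down(b+np.pi))
im=arm.get_image('scene')
cv2.imwrite('pics/s4.png',cv2.resize(im[90:170,300:410,::-1],None,fx=7,fy=7,interpolation=cv2.INTER_CUBIC))
```

```text
[473.47371766 353.15473685  95.07613421]
shift [-8.6  3.8 80.1] turn [-0.001  0.003 -0.001]
```

View pics/s4.png

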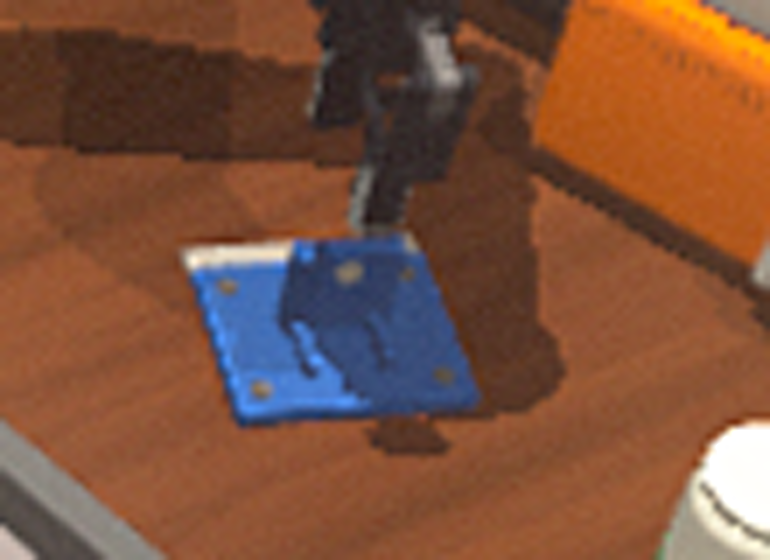

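Open fingers are above and a bit beside the lug: lug face top edge at crop (290..405,240), plate corners (240,420), (480,402), (182,250), (410,235). I'll refine the base pose from these.

Run:
```python
from h import *
S=lambda u,v,z:ray('scene',300+(u+.5)/7-.5,90+(v+.5)/7-.5,z)
c=[S(240,418,9),S(480,402,9),S(182,250,5),S(410,235,5)];print([x.tolist() for x in c])
t=(c[0]+c[1])/2;g=(c[2]+c[3])/2;print('ctr',(t+g)/2,'yaw',np.arctan2(*(t-g)[1::-1]),np.linalg.norm((t-g)[:2]))
print('lug top',S(290,240,54),S(405,237,54))
b=-.412;s=arm.read_state();print(s['position'])
```

```text
[[504.5, 291.7, 9.0], [549.1, 391.1, 9.0], [399.6, 337.1, 5.0], [444.1, 437.6, 5.0]]
ctr [474.325 364.375   7.   ] yaw -0.4126853247651152 114.56834204962551
lug top [458.5 344.5  54. ] [482.1 390.4  54. ]
[473.41412258 353.15766147  95.02656771]
```

Call:
servo_tool:
  rows:
    - [[60,-9.5,3,10,0,0,0],[60,-9.5,3,40,0,0,0],[60,-9.5,3,65,0,0,0],[60,-9.5,3,80,0,0,0],[60,-9.5,3,80,0,0,0],[5,-9.5,3,80,0,0,0],[5,-9.5,3,80,0,0,0],[5,-9.5,3,80,0,0,0],[5,-9.5,3,80,0,0,0],[5,-9.5,3,80,0,0,0]]

```text
clock: 20.98
position: [473.8, 363.6, 14.5]
ee_rot: [-0.547, 0.837, 0.0, 0.001]
contact_force: [-4.3, 1.4, 6.0]
gripper_width: 11.4
grasp_force: 60.2
```

Run:
```python
from h import *
s=arm.read_state();print(s['position'],s['gripper_width'],s['grasp_force'],s['contact_force']);print(Ro.from_quat(s['ee_rot']).as_matrix().round(3))
```

```text
[473.7590483  363.64664179  14.49263293] 11.44624179914645 60.15728294849396 [-4.28648936  1.42921108  5.95933468]
[[-0.401 -0.916  0.001]
 [-0.916  0.401  0.001]
 [-0.002 -0.    -1.   ]]
```

The base is gripped: width 11.4 against a 12 mm web. Before placing it I refine the carriage pose from the knob in both views and the bright bed outline.

Run:
```python
from h import *
C=np.array([551,-25]);X=np.array([np.cos(SY),np.sin(SY)]);Y=np.array([-X[1],X[0]])
loc=lambda p:((p[:2]-C)@X).round(1),
L=lambda p:[round(float((p[:2]-C)@X),1),round(float((p[:2]-C)@Y),1)]
ims={'top':arm.get_image('top'),'scene':arm.get_image('scene')}
roi={'top':(255,172,275,192),'scene':(258,192,278,214)}
A=[];B=[]
for n,im in ims.items():
    x0,y0,x1,y1=roi[n];h=cv2.cvtColor(im,cv2.COLOR_RGB2HSV)
    m=cv2.inRange(h,(0,120,80),(9,255,255))|cv2.inRange(h,(172,120,80),(179,255,255))
    p=np.argwhere(m[y0:y1,x0:x1]>0)[:,::-1]+[x0,y0];u,v=p.mean(0);print(n,len(p),u,v,p.min(0),p.max(0),'z78',ray(n,u,v,78),'loc',L(ray(n,u,v,78)))
    c=arm.camera_params(n);P=np.array(c['intrinsics'])@np.c_[np.array(c['R']),np.array(c['t'])]
    A+= [u*P[2]-P[0],v*P[2]-P[1]]
A=np.array(A);print('tri',np.linalg.lstsq(A[:,:3],-A[:,3],rcond=None)[0])
# edges: intensity profiles along slide axes across carriage, z=44 plane, in both views
for n,im in ims.items():
    g=cv2.cvtColor(im,cv2.COLOR_RGB2GRAY).astype(np.float32)
    def prof(f,ts): 
        q=np.array([proj(n,[*f(t),44]) for t in ts],np.float32);return cv2.remap(g,q[None,:,0],q[None,:,1],cv2.INTER_LINEAR)[0].astype(int)
    ts=np.arange(-100,101,4)
    print(n,'y @x=-20',list(zip(ts.tolist(),prof(lambda t:C-20*X+t*Y,ts).tolist())))
    ts=np.arange(-100,101,4)
    print(n,'x @y=20',list(zip(ts.tolist(),prof(lambda t:C+20*Y+t*X,ts).tolist())))
```

```text
top 9 264.1111111111111 180.66666666666666 [263 179] [265 182] z78 [623.9 -21.3  78. ] loc [72.6, -7.1]
scene 51 267.11764705882354 204.09803921568627 [265 199] [270 209] z78 [625.6 -22.1  78. ] loc [74.2, -8.1]
tri [624.34510376 -21.30496867  76.00923323]
top y @x=-20 [(-100, 220), (-96, 220), (-92, 220), (-88, 220), (-84, 220), (-80, 218), (-76, 214), (-72, 222), (-68, 228), (-64, 233), (-60, 248), (-56, 254), (-52, 255), (-48, 255), (-44, 255), (-40, 255), (-36, 255), (-32, 255), (-28, 255), (-24, 255), (-20, 255), (-16, 255), (-12, 255), (-8, 255), (-4, 255), (0, 255), (4, 255), (8, 255), (12, 255), (16, 255), (20, 255), (24, 255), (28, 255), (32, 255), (36, 255), (40, 255), (44, 255), (48, 254), (52, 253), (56, 244), (60, 227), (64, 194), (68, 168), (72, 190), (76, 211), (80, 216), (84, 216), (88, 215), (92, 215), (96, 214), (100, 214)]
top x @y=20 [(-100, 116), (-96, 148), (-92, 179), (-88, 189), (-84, 192), (-80, 195), (-76, 192), (-72, 187), (-68, 175), (-64, 171), (-60, 219), (-56, 250), (-52, 254), (-48, 255), (-44, 255), (-40, 255), (-36, 255), (-32, 255), (-28, 255), (-24
[... 846 characters left out ...]
), (68, 191), (72, 191), (76, 194), (80, 191), (84, 193), (88, 191), (92, 191), (96, 190), (100, 190)]
scene x @y=20 [(-100, 116), (-96, 120), (-92, 124), (-88, 149), (-84, 174), (-80, 153), (-76, 148), (-72, 151), (-68, 113), (-64, 142), (-60, 189), (-56, 244), (-52, 255), (-48, 255), (-44, 254), (-40, 254), (-36, 254), (-32, 254), (-28, 254), (-24, 254), (-20, 255), (-16, 255), (-12, 255), (-8, 255), (-4, 255), (0, 254), (4, 254), (8, 254), (12, 255), (16, 254), (20, 254), (24, 254), (28, 254), (32, 255), (36, 255), (40, 236), (44, 185), (48, 134), (52, 156), (56, 189), (60, 231), (64, 238), (68, 236), (72, 238), (76, 217), (80, 134), (84, 154), (88, 201), (92, 252), (96, 207), (100, 132)]
```

Knob and guides put the bed at slide-local about (-18,-3). The lip edge is shaded, so its x is uncertain. I'll therefore set the tongue down about 20 mm clear of the wall and slide it in until it touches. Lifting first.

Call:
servo_tool:
  rows:
    - [[5,0,0,-15,0,0,0],[5,0,0,-40,0,0,0],[5,0,0,-80,0,0,0],[5,0,0,-130,0,0,0],[5,0,0,-150,0,0,0],[5,0,0,-150,0,0,0],[5,0,0,-150,0,0,0]]

```text
clock: 21.95
position: [472.5, 361.4, 160.9]
ee_rot: [-0.547, 0.837, -0.0, -0.003]
contact_force: [-0.6, -0.8, -8.4]
gripper_width: 11.5
grasp_force: 59.2
```

```bash
cat >> h.py <<'E'
C=np.array([551,-25.]);BX,BY=-18,-3
def mount(tx,ty,tz,tilt,show=True):
    "tool pose putting tongue at (tx,ty,tz) in the lip frame with given tilt"
    Rt=TX*Ro.from_rotvec([tilt,0,0])
    X=np.array([np.cos(SY),np.sin(SY)]);Y=np.array([-X[1],X[0]])
    p=np.r_[C+(BX-56+tx)*X+(BY+ty)*Y,44+tz]-Rt.apply([0,58,14.5])
    go(p,Rt=Rt);return p
def tongue():
    s=arm.read_state();q=Ro.from_quat(s['ee_rot']);p=np.array(s['position'])+q.apply([0,58,14.5])
    X=np.array([np.cos(SY),np.sin(SY)]);Y=np.array([-X[1],X[0]]);d=p[:2]-C
    print('tongue in lip',np.round([d@X-BX+56,d@Y-BY,p[2]-44],1),'tilt',np.arccos(-q.as_matrix()[2,2]).round(3),'F',np.round(s['contact_force'],1),'w',round(float(s['gripper_width']),1))
E
python3 - <<'E'
from h import *
s=arm.read_state();print(s['position'],s['gripper_width'],s['contact_force'])
print(mount(22,0,60,0))
print(mount(22,0,60,.25))
E
```

```text
[472.46462561 361.4201319  160.91744442] 11.454752206541112 [-0.59137146 -0.83676113 -8.40969918]
shift [ 321.3 -234.1   43.4] turn [ 0.004 -0.004 -0.562]
[557.37678874 -27.08244217 118.5       ]
shift [ 324.2 -229.6   29.5] turn [ 0.247 -0.074 -0.559]
[552.04528017 -27.87731758 132.39865975]
```

Call:
servo_tool:
  rows:
    - [[5,40,-29,0,0,0,-0.07],[5,80,-58,0,0,0,-0.14],[5,120,-87,0,0,0,-0.21],[5,160,-117,0,0,0,-0.28],[5,200,-146,0,0,0,-0.35],[5,240,-175,0,0,0,-0.42],[5,280,-204,0,0,0,-0.49],[5,310,-226,0,0,0,-0.54],[5,321,-234,0,0,0,-0.561],[5,321,-234,0,0,0,-0.561]]

```text
clock: 23.2
position: [558.0, -26.4, 161.0]
ee_rot: [0.757, -0.654, -0.002, 0.002]
contact_force: [-0.1, 0.9, -8.0]
gripper_width: 11.3
grasp_force: 59.6
```

Run:
```python
from h import *
tongue();print(mount(22,0,20,.25))
```

```text
tongue in lip [ 22.7   0.8 102.8] tilt 0.005 F [-0.1  0.9 -8. ] w 11.3
shift [ 0.6  5.8 68.6] turn [ 0.255 -0.    -0.003]
[552.04528017 -27.87731758  92.39865975]
```

Call:
servo_tool:
  rows:
    - [[5,0,3,5,0.1,0,0],[5,0,5,15,0.2,0,0],[5,0,6,30,0.25,0,0],[5,0,6,45,0.25,0,0],[5,0,6,60,0.25,0,0],[5,0,6,68,0.25,0,0],[5,0,6,68,0.25,0,0],[5,0,6,68,0.25,0,0]]

```text
clock: 24.2
position: [553.8, -25.6, 95.7]
ee_rot: [0.752, -0.648, 0.082, -0.095]
contact_force: [0.6, -0.4, -6.3]
gripper_width: 11.1
grasp_force: 60.0
```

Run:
```python
from h import *
tongue();mount(22,0,0,.25);mount(0,0,0,.25)
im=arm.get_image('scene')
cv2.imwrite('pics/s5.png',cv2.resize(im[140:240,200:330,::-1],None,fx=6,fy=6,interpolation=cv2.INTER_CUBIC))
```

```text
tongue in lip [24.   2.  23.3] tilt 0.251 F [ 0.6 -0.4 -6.3] w 11.1
shift [ 2.   7.8 22.1] turn [-0.001  0.     0.   ]
shift [ 2.  29.1 16.6] turn [-0.001  0.     0.   ]
```

View pics/s5.png

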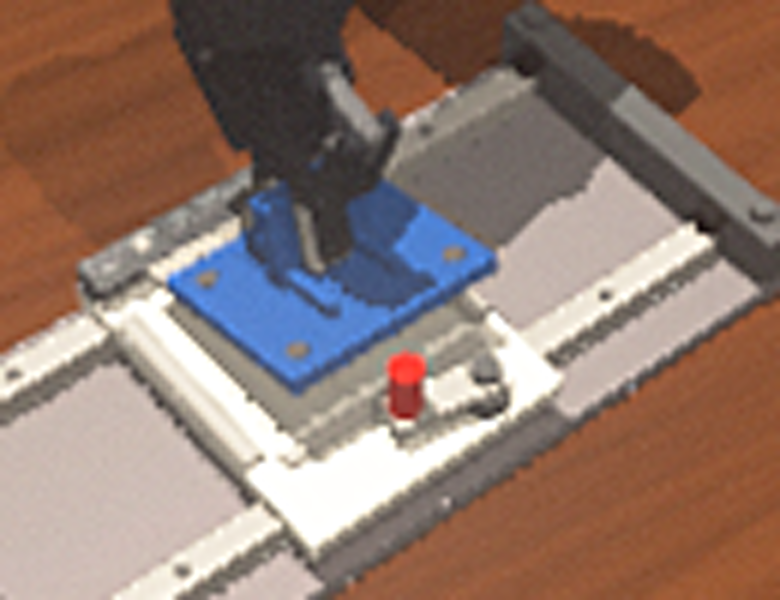

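The tilted base hangs over the bed, toe corners at crop (300,390) and (495,265). The -y guide's outer edge ends at (250,465), and the carriage far corners are at (312,550) and (562,378).

Run:
```python
from h import *
S=lambda u,v,z:ray('scene',200+(u+.5)/6-.5,140+(v+.5)/6-.5,z)
X=np.array([np.cos(SY),np.sin(SY)]);Y=np.array([-X[1],X[0]])
L=lambda p:[round(float((p[:2]-C)@X),1),round(float((p[:2]-C)@Y),1)]
for nm,p,z in(('guide outer far',(250,465),44),('guide outer near',(118,322),44),('far -y corner',(312,550),44),('far +y corner',(562,378),44),('left face corner',(255,468),44),('lip -y top front',(150,275),62),('lip top -y back',(80,268),62),('lip top -y front',(92,292),62)):
    print(nm,L(S(*p,z)))
s=arm.read_state();q=Ro.from_quat(s['ee_rot']);P=np.array(s['position'])
for y in(55,-55):
    for h in (0,9):
        w=P+q.apply([-y,-54,14.5-h]);r=proj('scene',w);print('toe',y,h,((r-[200,140]+.5)*6-.5).round(),L(w))
```

```text
guide outer far [46.7, -70.2]
guide outer near [-51.8, -70.7]
far -y corner [96.8, -75.3]
far +y corner [94.2, 65.7]
left face corner [49.2, -69.4]
lip -y top front [-52.5, -51.3]
lip top -y back [-75.1, -73.6]
lip top -y front [-60.4, -77.1]
toe 55 0 [496. 268.] [58.6, 53.9]
toe 55 9 [493. 252.] [56.4, 53.9]
toe -55 0 [292. 397.] [58.6, -56.1]
toe -55 9 [288. 380.] [56.4, -56.1]
```

Call:
servo_tool:
  rows:
    - [[5,3,1.2,5,0,0,0],[5,3,2.5,10,0,0,0],[5,3,3.7,14.5,0,0,0],[5,3,4.5,17.5,0,0,0],[5,3,4.5,17.5,0,0,0],[5,3,4.5,17.5,0,0,0]]

```text
clock: 25.0
position: [554.0, -28.8, 77.4]
ee_rot: [0.752, -0.648, 0.082, -0.095]
contact_force: [-0.1, -0.7, -8.4]
gripper_width: 11.3
grasp_force: 60.1
```

```bash
sed -i 's/BX,BY=-18,-3/BX,BY=-18,-4/' h.py
python3 - <<'E'
from h import *
tongue();mount(22,0,0,.25)
E
```

```text
tongue in lip [23.8 -0.2  5. ] tilt 0.25 F [-0.1 -0.7 -8.4] w 11.3
shift [-0.2  3.   4.4] turn [-0.  0.  0.]
```

Call:
servo_tool:
  rows:
    - [[5,0,0.2,1,0,0,0],[5,0,0.5,2,0,0,0],[5,0,0.7,3,0,0,0],[5,0,0.9,3.6,0,0,0],[5,0,0.9,3.6,0,0,0],[5,0,0.9,3.6,0,0,0]]

```text
clock: 25.75
position: [553.8, -28.9, 73.6]
ee_rot: [0.752, -0.648, 0.081, -0.094]
contact_force: [-0.4, -0.6, -7.7]
gripper_width: 11.3
grasp_force: 60.1
```

Run:
```python
from h import *
tongue()
```

```text
tongue in lip [23.6 -0.2  1.2] tilt 0.25 F [-0.4 -0.6 -7.7] w 11.3
```

Call:
servo_tool:
  rows:
    - [[5,0,0.2,0.7,0,0,0],[5,0,0.35,1.4,0,0,0],[5,0,0.5,2,0,0,0],[5,0,0.5,2,0,0,0]]

```text
clock: 26.25
position: [554.0, -28.9, 72.1]
ee_rot: [0.752, -0.648, 0.082, -0.095]
contact_force: [-1.8, 0.8, -0.9]
gripper_width: 11.0
grasp_force: 61.2
```

Run:
```python
from h import *
tongue()
```

```text
tongue in lip [23.8 -0.3 -0.3] tilt 0.251 F [-1.8  0.8 -0.9] w 11.0
```

Bed contact is confirmed: force changes by 7 N at z about -0.3. Now easing up a hair and sliding towards the wall.

Call:
servo_tool:
  rows:
    - [[5,0,-0.2,-0.8,0,0,0],[5,0,2.7,-1.6,0,0,0],[5,0,5.6,-2.3,0,0,0],[5,0,8.5,-3,0,0,0],[5,0,11.4,-3.8,0,0,0],[5,0,13.4,-4.3,0,0,0],[5,0,13.4,-4.3,0,0,0]]

```text
clock: 27.12
position: [539.4, -31.0, 72.2]
ee_rot: [0.752, -0.648, 0.081, -0.094]
contact_force: [-0.4, 0.4, -6.5]
gripper_width: 11.3
grasp_force: 60.4
```

Run:
```python
from h import *
tongue()
```

```text
tongue in lip [ 9.  -0.3 -0.1] tilt 0.249 F [-0.4  0.4 -6.5] w 11.3
```

Call:
servo_tool:
  rows:
    - [[5,0,1,-0.25,0,0,0],[5,0,2,-0.5,0,0,0],[5,0,3,-0.75,0,0,0],[5,0,4,-1,0,0,0],[5,0,5,-1.25,0,0,0],[5,0,5.8,-1.45,0,0,0],[5,0,5.8,-1.45,0,0,0]]

```text
clock: 28.0
position: [537.4, -31.0, 73.5]
ee_rot: [0.752, -0.647, 0.084, -0.097]
contact_force: [7.3, -1.3, -12.0]
gripper_width: 11.3
grasp_force: 59.2
```

Run:
```python
from h import *
tongue()
```

```text
tongue in lip [7.2 0.1 0.7] tilt 0.257 F [  7.3  -1.3 -12. ] w 11.3
```

Wall contact: +7 N along x, tongue z about 0.7, so the lip wall is 7 mm farther out than estimated. The shaded-edge measurements agree with that, and the clamp is probably not exactly at 0. I back off about 2 mm and rest the tongue on the bed.

Call:
servo_tool:
  rows:
    - [[5,0,-2.5,0.6,0,0,0],[5,0,-5.2,1.3,0,0,0],[5,0,-5.2,1.8,0,0,0],[5,0,-5.1,2.2,0,0,0],[5,0,-5.1,2.2,0,0,0],[5,0,-5.1,2.2,0,0,0]]

```text
clock: 28.75
position: [538.6, -31.3, 71.8]
ee_rot: [0.752, -0.648, 0.081, -0.094]
contact_force: [-5.2, 1.6, 5.9]
gripper_width: 11.7
grasp_force: 61.9
```

```bash
sed -i 's/BX,BY=-18,-4/BX,BY=-11,-4/' h.py
python3 - <<'E'
from h import *
tongue();mount(2,0,0,.25);mount(2,0,0,.2);mount(2,0,0,.1);mount(2,0,0,0)
im=arm.get_image('scene')
cv2.imwrite('pics/s6.png',cv2.resize(im[150:230,215:315,::-1],None,fx=7,fy=7,interpolation=cv2.INTER_CUBIC))
E
```

```text
tongue in lip [ 1.2 -0.4 -0.6] tilt 0.249 F [-5.2  1.6  5.9] w 11.7
shift [-0.4 -0.9 -0.4] turn [ 0.001 -0.    -0.   ]
shift [-0.4 -1.6  2.5] turn [-0.049 -0.    -0.   ]
shift [-0.4 -2.4  8.4] turn [-0.149 -0.    -0.   ]
shift [-0.4 -2.7 14.4] turn [-0.249 -0.    -0.   ]
```

View pics/s6.png

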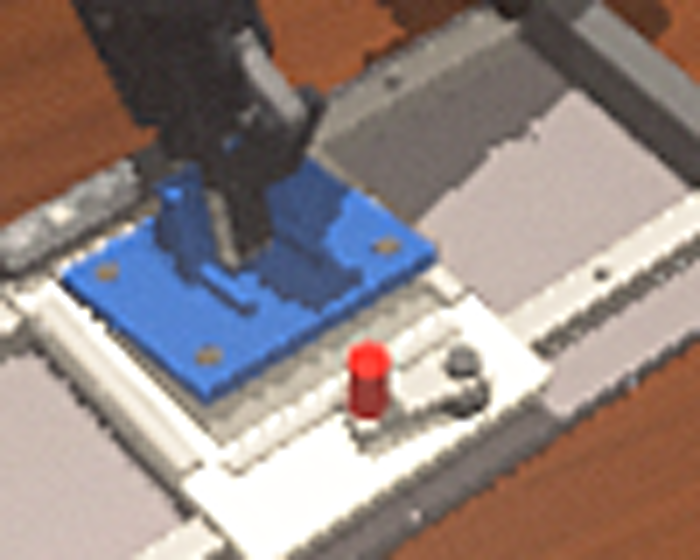

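The base sits between the guides with its tongue under the lip, and the bar shows a slight rotation, as suspected. Relaxing the load, then tabulating the pivot path.

Call:
servo_tool:
  rows:
    - [[5,-0.4,-0.7,-1,0,0,0],[5,-0.4,-0.7,-1,0,0,0],[5,-0.4,-0.7,-1,0,0,0],[5,-0.4,-0.7,-1,0,0,0]]

```text
clock: 29.3
position: [539.6, -30.6, 72.2]
ee_rot: [0.752, -0.648, 0.081, -0.094]
contact_force: [-1.6, -0.3, -5.5]
gripper_width: 11.0
grasp_force: 60.5
```

Run:
```python
from h import *
tongue()
for t in (.22,.19,.16,.13,.10,.07,.04,.02,0): mount(2,0,0.3,t)
```

```text
tongue in lip [ 2.3  0.1 -0.2] tilt 0.249 F [-1.6 -0.3 -5.5] w 11.0
shift [ 0.1 -0.2  1.1] turn [-0.029 -0.    -0.   ]
shift [ 0.1 -0.6  2.9] turn [-0.059 -0.    -0.   ]
shift [ 0.1 -0.9  4.7] turn [-0.089 -0.    -0.   ]
shift [ 0.1 -1.2  6.4] turn [-0.119 -0.    -0.   ]
shift [ 0.1 -1.3  8.2] turn [-0.149 -0.    -0.   ]
shift [ 0.1 -1.5 10. ] turn [-0.179 -0.    -0.   ]
shift [ 0.1 -1.6 11.8] turn [-0.209  0.    -0.   ]
shift [ 0.1 -1.6 13. ] turn [-0.229  0.    -0.   ]
shift [ 0.1 -1.6 14.2] turn [-0.249  0.    -0.   ]
```

Call:
servo_tool:
  rows:
    - [[5,0,-0.2,1.1,-0.029,0,0],[5,0,-0.6,2.9,-0.059,0,0],[5,0,-0.9,4.7,-0.089,0,0],[5,0,-1.2,6.4,-0.119,0,0],[5,0,-1.3,8.2,-0.149,0,0],[5,0,-1.5,10,-0.179,0,0],[5,0,-1.6,11.8,-0.209,0,0],[5,0,-1.6,11.8,-0.209,0,0],[5,0,-1.6,11.8,-0.209,0,0]]

```text
clock: 30.42
position: [544.3, -29.8, 61.2]
ee_rot: [0.757, -0.653, 0.014, -0.016]
contact_force: [1.0, -0.6, -8.7]
gripper_width: 11.1
grasp_force: 60.1
```

Run:
```python
from h import *
tongue();mount(2,0,0,0)
```

```text
tongue in lip [2.3 0.3 0.3] tilt 0.042 F [ 1.  -0.6 -8.7] w 11.1
shift [ 0.2 -0.2  2.7] turn [-0.042  0.    -0.   ]
```

Call:
servo_tool:
  rows:
    - [[5,0,0,0.7,-0.012,0,0],[5,0,-0.1,1.4,-0.024,0,0],[5,0,-0.2,2.1,-0.036,0,0],[5,0,-0.2,2.6,-0.042,0,0],[5,0,-0.2,2.6,-0.042,0,0],[5,0,-0.2,2.6,-0.042,0,0],[5,0,-0.2,2.6,-0.042,0,0]]

```text
clock: 31.3
position: [544.4, -29.9, 59.0]
ee_rot: [0.757, -0.653, -0.0, 0.0]
contact_force: [0.2, -0.1, -8.0]
gripper_width: 11.1
grasp_force: 60.1
```

Run:
```python
from h import *
tongue()
```

```text
tongue in lip [1.8 0.1 0.5] tilt 0.001 F [ 0.2 -0.1 -8. ] w 11.1
```

Call:
servo_tool:
  rows:
    - [[5,0,0,0.5,0,0,0],[5,0,0,0.9,0,0,0],[5,0,0,0.9,0,0,0],[5,0,0,0.9,0,0,0],[25,0,0,0.9,0,0,0],[36,0,0,0.9,0,0,0],[36,0,0,0.9,0,0,0],[36,0,0,0.9,0,0,0]]

```text
clock: 32.3
position: [544.8, -29.8, 58.3]
ee_rot: [0.758, -0.653, -0.0, 0.0]
contact_force: [0.1, 0.3, 0.2]
gripper_width: 36.2
grasp_force: 0.0
```

Run:
```python
from h import *
tongue()
C_=C;X=np.array([np.cos(SY),np.sin(SY)]);Y=np.array([-X[1],X[0]])
bed=C+BX*X+BY*Y; print('bed',bed,'pivot',bed+92*X+35*Y)
for f in(0,.2,.8,1.57):
    k=bed+92*X+35*Y+40*(-np.sin(f)*X-np.cos(f)*Y);print(f,'knob',k.round(1))
```

```text
tongue in lip [ 2.2  0.2 -0.2] tilt 0.0 F [0.1 0.3 0.2] w 36.2
bed [540.71009343 -30.57833513] pivot [626.54323702  17.60539098]
0 knob [632.4 -22. ]
0.2 knob [624.5 -22.3]
0.8 knob [602.3 -14.2]
1.57 knob [587.   11.7]
```

Base released flat at (2.2, 0.2). The clamp hypothesis of 0.2 rad open predicts the knob at (624.5,-22.3), and I measured (624.3,-21.3). Raising, then caging the knob at 45°.

Call:
servo_tool:
  rows:
    - [[36,0,0,-15,0,0,0],[36,0,0,-45,0,0,0],[36,0,0,-80,0,0,0],[36,0,0,-90,0,0,0.15],[32,0,0,-90,0,0,0.3],[32,0,0,-90,0,0,0.45],[32,0,0,-90,0,0,0.6],[32,0,0,-90,0,0,0.785],[32,0,0,-90,0,0,0.785],[32,0,0,-90,0,0,0.785]]

```text
clock: 33.55
position: [544.7, -29.8, 148.7]
ee_rot: [-0.451, 0.892, 0.0, -0.0]
contact_force: [-0.5, 0.2, -0.2]
gripper_width: 32.2
grasp_force: 0.0
```

Run:
```python
from h import *
im=arm.get_image('scene');h=cv2.cvtColor(im,cv2.COLOR_RGB2HSV)
m=cv2.inRange(h,(0,120,80),(9,255,255))|cv2.inRange(h,(172,120,80),(179,255,255))
p=np.argwhere(m[185:225,250:290]>0)[:,::-1]+[250,185];k=ray('scene',*p.mean(0),78);print(len(p),k)
X=np.array([np.cos(SY),np.sin(SY)]);Y=np.array([-X[1],X[0]])
R=down(SY+np.pi*.75);bed=C+BX*X+BY*Y;pv=bed+92*X+35*Y
go([624.5,-22,135],Rt=R)
s=arm.read_state();q=Ro.from_quat(s['ee_rot'])
k0=pv+40*(-np.sin(.2)*X-np.cos(.2)*Y)
for f in np.r_[.2:1.6:.15]: # knob path rel. to knob start, tool axes
    k=pv+40*(-np.sin(f)*X-np.cos(f)*Y)-k0;print(round(f,2),R.inv().apply([*k,0]).round(1))
```

```text
70 [636.  -20.1  78. ]
shift [-53.7 -59.6  13.5] turn [ 0.    -0.     0.002]
0.2 [0. 0. 0.]
0.35 [2.9 5.2 0. ]
0.5 [ 5.  10.8  0. ]
0.65 [ 6.3 16.7  0. ]
0.8 [ 6.7 22.7  0. ]
0.95 [ 6.1 28.7  0. ]
1.1 [ 4.7 34.5  0. ]
1.25 [ 2.4 40.   0. ]
1.4 [-0.7 45.2  0. ]
1.55 [-4.5 49.8  0. ]
```

Run:
```python
from h import *
A=[]
for n,(x0,y0,x1,y1) in {'top':(250,170,280,195),'scene':(245,180,300,235)}.items():
    im=arm.get_image(n);h=cv2.cvtColor(im,cv2.COLOR_RGB2HSV)
    m=cv2.inRange(h,(0,120,80),(6,255,255))|cv2.inRange(h,(174,120,80),(179,255,255))
    N,_,st,ce=cv2.connectedComponentsWithStats(np.ascontiguousarray(m[y0:y1,x0:x1]))
    for i in range(1,N):
        if st[i,4]>3: c=ce[i]+[x0,y0];print(n,st[i].tolist(),c,ray(n,*c,78))
    if n=='scene': cv2.imwrite('pics/s7.png',cv2.resize(im[150:240,200:320,::-1],None,fx=6,fy=6,interpolation=cv2.INTER_CUBIC))
```

```text
scene [19, 19, 7, 11, 57] [267.10526316 203.71929825] [624.5 -21.5  78. ]
```

View pics/s7.png

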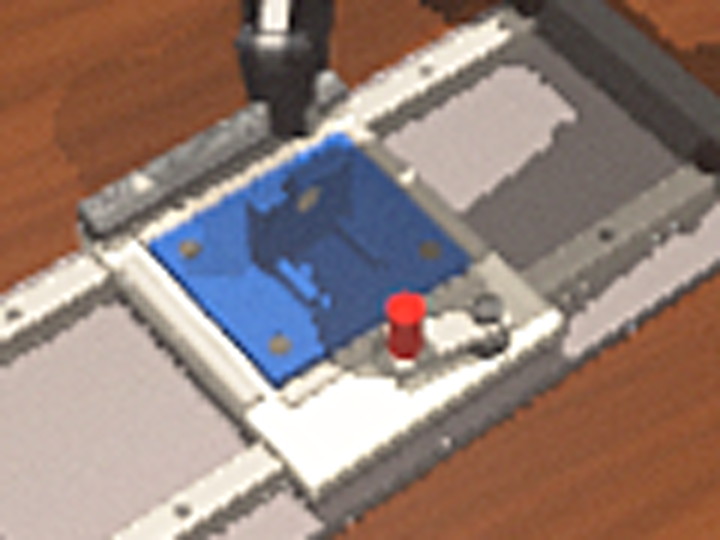

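Base seated flat between guides with its toe before the rib, knob at (405,325) in the crop, i.e. (624.5,-21.5). Going to it.

Call:
servo_tool:
  rows:
    - [[32,-30,-33,0,0,0,0],[32,-54,-59.5,0,0,0,0],[32,-54,-59.5,0,0,0,0],[32,-54,-59.5,0,0,0,0],[32,-54,-59.5,30,0,0,0],[32,-54,-59.5,55,0,0,0],[32,-54,-59.5,75,0,0,0],[32,-54,-59.5,75,0,0,0],[22,-54,-59.5,75,0,0,0],[22,-54,-59.5,75,0,0,0]]

```text
clock: 34.95
position: [625.1, -21.7, 74.4]
ee_rot: [-0.45, 0.893, -0.0, 0.001]
contact_force: [0.3, 0.2, -0.3]
gripper_width: 21.6
grasp_force: 0.0
```

Call:
servo_tool:
  rows:
    - [[22,1.5,2.5,0,0,0,0],[22,2.9,5.2,0,0,0,0],[22,4,8,0,0,0,0],[22,5,10.8,0,0,0,0],[22,5.7,13.7,0,0,0,0],[22,6.3,16.7,0,0,0,0],[22,6.6,19.7,0,0,0,0],[22,6.7,22.7,0,0,0,0],[22,6.5,25.7,0,0,0,0],[22,6.1,28.7,0,0,0,0]]

```text
clock: 36.2
position: [597.6, -9.5, 73.0]
ee_rot: [-0.45, 0.893, 0.0, -0.0]
contact_force: [0.9, -2.3, -0.3]
gripper_width: 21.9
grasp_force: 0.4
```

Run:
```python
from h import *
s=arm.read_state();print(s['position'],s['contact_force'],s['gripper_width'],s['grasp_force'])
im=arm.get_image('scene');h=cv2.cvtColor(im,cv2.COLOR_RGB2HSV)
x0,y0,x1,y1=245,170,300,235
m=cv2.inRange(h,(0,120,80),(6,255,255))|cv2.inRange(h,(174,120,80),(179,255,255))
N,_,st,ce=cv2.connectedComponentsWithStats(np.ascontiguousarray(m[y0:y1,x0:x1]))
for i in range(1,N):
    if st[i,4]>3: c=ce[i]+[x0,y0];print(st[i].tolist(),c,ray('scene',*c,78))
```

```text
[597.64457692  -9.45856439  73.00342543] [ 0.92518537 -2.27138165 -0.34060356] 21.867970256082494 0.35772331058979034
```

Call:
servo_tool:
  rows:
    - [[22,-0.6,3,0,0,0,0],[22,-1.4,5.8,0,0,0,0],[22,-2.5,8.6,0,0,0,0],[22,-3.7,11.3,0,0,0,0],[22,-5.2,14,0,0,0,0],[22,-6.8,16.5,0,0,0,0],[22,-8.6,19,0,0,0,0],[22,-10.6,21.1,0,0,0,0],[22,-12,24,0,0,0,0],[22,-12,24,0,0,0,0]]

```text
clock: 37.5
position: [585.6, 14.6, 73.1]
ee_rot: [-0.45, 0.893, 0.0, -0.0]
contact_force: [-0.7, -0.2, 0.2]
gripper_width: 21.8
grasp_force: 0.1
```

Run:
```python
from h import *
s=arm.read_state();print(s['position'],s['contact_force'],s['gripper_width'],s['grasp_force'])
```

```text
[585.62334808  14.59885812  73.07639952] [-0.66392737 -0.2486415   0.18022225] 21.777943161439104 0.06757333176210523
```

Call:
servo_tool:
  rows:
    - [[22,-1,1.5,0,0,0,0],[22,-2,3,0,0,0,0],[22,-2,3,0,0,0,0],[32,-3,0,-5,0,0,0],[32,-3,0,-30,0,0,0],[32,-3,0,-60,0,0,0],[32,-3,0,-90,0,0,0],[32,-3,0,-90,0,0,0]]

```text
clock: 38.5
position: [588.8, 17.4, 166.2]
ee_rot: [-0.45, 0.893, -0.0, 0.002]
contact_force: [-0.5, 0.0, -0.1]
gripper_width: 32.2
grasp_force: 0.0
```

Run:
```python
from h import *
X=np.array([np.cos(SY),np.sin(SY)]);Y=np.array([-X[1],X[0]]);bed=C+BX*X+BY*Y
im=arm.get_image('scene');h=cv2.cvtColor(im,cv2.COLOR_RGB2HSV)
x0,y0,x1,y1=245,160,310,235
m=cv2.inRange(h,(0,120,80),(6,255,255))|cv2.inRange(h,(174,120,80),(179,255,255))
N,_,st,ce=cv2.connectedComponentsWithStats(np.ascontiguousarray(m[y0:y1,x0:x1]))
for i in range(1,N):
    if st[i,4]>3: c=ce[i]+[x0,y0];k=ray('scene',*c,78);d=k[:2]-bed-92*X-35*Y;print(st[i].tolist(),k,'clamp',np.arctan2(-d@X,-d@Y),np.linalg.norm(d))
# cage lug: tool y along slide y
print('lug',bed+4*X);go([*(bed+4*X),140],Rt=down(SY+np.pi/2))
cv2.imwrite('pics/s8.png',cv2.resize(im[140:240,190:330,::-1],None,fx=5.5,fy=5.5,interpolation=cv2.INTER_CUBIC))
```

```text
[24, 23, 6, 11, 53] [586.8  14.2  78. ] clamp 1.6333203121322493 39.88886531852612
lug [544.66636534 -29.98849396]
shift [63.5  6.5 24.2] turn [0.001 0.001 0.786]
```

View pics/s8.png

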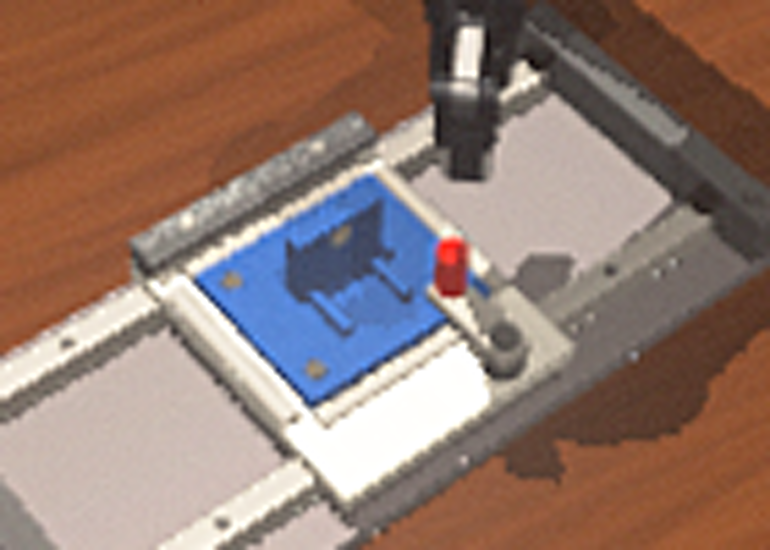

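The clamp is closed: bar across the free edge, about 1.6 rad measured. Next I cage the lug with the fingers along the travel direction.

Call:
servo_tool:
  rows:
    - [[50,12,1,0,0,0,0.13],[62,24,3,0,0,0,0.26],[64,36,4,0,0,0,0.39],[64,48,5,0,0,0,0.52],[64,58,6,0,0,0,0.65],[64,63.5,6.5,10,0,0,0.785],[64,63.5,6.5,24,0,0,0.785],[64,63.5,6.5,24,0,0,0.785],[64,63.5,6.5,24,0,0,0.785]]

```text
clock: 39.67
position: [544.7, -30.3, 138.8]
ee_rot: [-0.075, 0.997, -0.0, -0.001]
contact_force: [0.3, -0.2, -0.2]
gripper_width: 64.3
grasp_force: 0.0
```

Run:
```python
from h import *
X=np.array([np.cos(SY),np.sin(SY)]);Y=np.array([-X[1],X[0]]);bed=C+BX*X+BY*Y
go([*(bed+4*X),64],Rt=down(SY+np.pi/2));s=arm.read_state();print(s['position'],np.round(s['joints'],2))
# lug top edge in the scene crop s8: ends
for p in((287,240),(383,200)): w=ray('scene',190+(p[0]+.5)/5.5-.5,140+(p[1]+.5)/5.5-.5,98)[:2]-bed;print('lug end',w@X,w@Y)
```

```text
shift [-0.1  0.3 74.8] turn [-0.    -0.002  0.002]
[544.6846949  -30.30703293 138.83022253] [ 0.24  0.34 -0.32  0.   -0.92 -1.66]
lug end 4.82356111070769 -23.186423130798897
lug end 13.150036451908015 27.236982232111522
```

Call:
servo_tool:
  rows:
    - [[64,0,1.5,25,0,0,0],[64,0,1.5,50,0,0,0],[64,0,1.5,68,0,0,0],[64,0,1.5,76,0,0,0],[64,0,1.5,76,0,0,0],[64,0,1.5,76,0,0,0],[64,0,3.5,76,0,0,0],[64,0,5.5,76,0,0,0],[64,0,7.5,76,0,0,0],[64,0,9.5,76,0,0,0]]

```text
clock: 40.92
position: [543.0, -20.9, 63.2]
ee_rot: [-0.074, 0.997, -0.0, -0.0]
contact_force: [-0.5, 0.6, 0.5]
gripper_width: 64.2
grasp_force: 0.0
```

Call:
servo_tool:
  rows:
    - [[64,0,5,0,0,0,0],[64,0,12,0,0,0,0],[64,0,20,0,0,0,0],[64,0,28,0,0,0,0],[64,0,36,0,0,0,0],[64,0,44,0,0,0,0],[64,0,52,0,0,0,0],[64,0,60,0,0,0,0],[64,0,66,0,0,0,0],[64,0,70,0,0,0,0]]

```text
clock: 42.18
position: [532.4, 48.5, 63.1]
ee_rot: [-0.074, 0.997, -0.0, -0.001]
contact_force: [-1.3, -3.8, 2.2]
gripper_width: 63.7
grasp_force: 2.1
```

```bash
cat >> h.py <<'E'
def tl():
    s=arm.read_state();X=np.array([np.cos(SY),np.sin(SY)]);Y=np.array([-X[1],X[0]])
    print('tcp slide',((s['position'][:2]-C)@X).round(1),((s['position'][:2]-C)@Y).round(1),round(float(s['position'][2]),1),'F slide',(np.array(s['contact_force'])[:2]@np.c_[X,Y]).round(1),'Fz',round(float(s['contact_force'][2]),1),s['clock'])
E
python3 -c "
from h import *
tl()"
```

```text
tcp slide -7.6 75.4 63.1 F slide [-1.8 -3.5] Fz 2.2 42.175
```

Call:
servo_tool:
  rows:
    - [[64,0,5,0,0,0,0],[64,0,10,0,0,0,0],[64,0,16,0,0,0,0],[64,0,22,0,0,0,0],[64,0,27,0,0,0,0],[64,0,31,0,0,0,0],[64,0,34,0,0,0,0],[64,0,37,0,0,0,0],[64,0,39,0,0,0,0],[64,0,41,0,0,0,0]]

```text
clock: 43.42
position: [526.4, 88.7, 63.0]
ee_rot: [-0.074, 0.997, -0.0, -0.001]
contact_force: [-1.3, -4.9, 1.4]
gripper_width: 64.1
grasp_force: 2.1
```

```bash
python3 -c "
from h import *
tl()"
```

```text
tcp slide -7.6 116.1 63.0 F slide [-2.  -4.7] Fz 1.4 43.425
```

Call:
servo_tool:
  rows:
    - [[64,0,0.7,0,0,0,0],[64,0,1.4,0,0,0,0],[64,0,2.1,0,0,0,0],[64,0,2.8,0,0,0,0],[64,0,2.8,0,0,0,0]]

```text
clock: 44.05
position: [526.0, 91.5, 63.0]
ee_rot: [-0.074, 0.997, 0.0, -0.001]
contact_force: [-1.4, -2.8, 1.0]
gripper_width: 64.3
grasp_force: 1.7
```

```bash
python3 -c "
from h import *
tl()"
```

```text
tcp slide -7.5 118.9 63.0 F slide [-1.8 -2.5] Fz 1.0 44.05
```

Call:
servo_tool:
  rows:
    - [[64,0,1,0,0,0,0],[64,0,2,0,0,0,0],[64,0,3,0,0,0,0],[64,0,4,0,0,0,0],[64,0,4,0,0,0,0]]

```text
clock: 44.68
position: [525.9, 93.2, 63.4]
ee_rot: [-0.075, 0.997, -0.002, -0.001]
contact_force: [2.2, -13.9, 1.3]
gripper_width: 63.8
grasp_force: 7.0
```

```bash
python3 -c "
from h import *
tl()"
```

```text
tcp slide -7.4 120.6 63.4 F slide [  0.2 -14.1] Fz 1.3 44.675
```

The left stop is reached: force jumps to 14 N with motion blocked. Now to the right stop.

Call:
servo_tool:
  rows:
    - [[64,0,-4,0,0,0,0],[64,0,-8,0,0,0,0],[64,0,-11,0,0,0,0],[64,0,-14,0,0,0,0],[64,0,-17,0,0,0,0],[64,0,-20,0,0,0,0],[64,0,-25,0,0,0,0],[64,0,-31,0,0,0,0],[64,0,-38,0,0,0,0],[64,0,-46,0,0,0,0]]

```text
clock: 45.92
position: [532.7, 49.7, 63.1]
ee_rot: [-0.074, 0.997, 0.0, -0.0]
contact_force: [-0.2, 4.1, 0.1]
gripper_width: 63.8
grasp_force: 2.2
```

Call:
servo_tool:
  rows:
    - [[64,0,-8,0,0,0,0],[64,0,-16,0,0,0,0],[64,0,-24,0,0,0,0],[64,0,-32,0,0,0,0],[64,0,-40,0,0,0,0],[64,0,-48,0,0,0,0],[64,0,-56,0,0,0,0],[64,0,-64,0,0,0,0],[64,0,-72,0,0,0,0],[64,0,-80,0,0,0,0]]

```text
clock: 47.18
position: [544.5, -29.7, 63.1]
ee_rot: [-0.074, 0.997, 0.0, -0.0]
contact_force: [1.4, 5.0, -0.7]
gripper_width: 64.4
grasp_force: 2.3
```

Call:
servo_tool:
  rows:
    - [[64,0,-8,0,0,0,0],[64,0,-16,0,0,0,0],[64,0,-24,0,0,0,0],[64,0,-32,0,0,0,0],[64,0,-40,0,0,0,0],[64,0,-48,0,0,0,0],[64,0,-56,0,0,0,0],[64,0,-64,0,0,0,0],[64,0,-72,0,0,0,0],[64,0,-80,0,0,0,0]]

```text
clock: 48.42
position: [556.1, -108.7, 63.1]
ee_rot: [-0.074, 0.997, 0.0, -0.0]
contact_force: [1.2, 5.0, 0.7]
gripper_width: 63.9
grasp_force: 2.2
```

```bash
python3 -c "
from h import *
tl()"
```

```text
tcp slide -7.3 -83.6 63.1 F slide [1.9 4.8] Fz 0.7 48.425
```

Call:
servo_tool:
  rows:
    - [[64,0,-6,0,0,0,0],[64,0,-12,0,0,0,0],[64,0,-17,0,0,0,0],[64,0,-21,0,0,0,0],[64,0,-24,0,0,0,0],[64,0,-26,0,0,0,0],[64,0,-28,0,0,0,0],[64,0,-29.5,0,0,0,0],[64,0,-31,0,0,0,0],[64,0,-31,0,0,0,0]]

```text
clock: 49.68
position: [560.5, -139.3, 63.0]
ee_rot: [-0.074, 0.997, -0.0, -0.001]
contact_force: [1.3, 2.5, 0.9]
gripper_width: 64.0
grasp_force: 1.2
```

```bash
python3 -c "
from h import *
tl()"
```

```text
tcp slide -7.4 -114.4 63.0 F slide [1.7 2.3] Fz 0.9 49.675
```

Call:
servo_tool:
  rows:
    - [[64,0,-1,0,0,0,0],[64,0,-2,0,0,0,0],[64,0,-3,0,0,0,0],[64,0,-3,0,0,0,0]]

```text
clock: 50.18
position: [560.6, -141.4, 63.0]
ee_rot: [-0.074, 0.997, 0.0, -0.001]
contact_force: [-0.5, 7.2, 3.5]
gripper_width: 64.3
grasp_force: 3.2
```

```bash
python3 -c "
from h import *
tl()"
```

```text
tcp slide -7.7 -116.5 63.0 F slide [0.6 7.2] Fz 3.5 50.175
```

Call:
servo_tool:
  rows:
    - [[64,0,-1,0,0,0,0],[64,0,-2,0,0,0,0],[64,0,-2,0,0,0,0]]

```text
clock: 50.55
position: [560.7, -143.3, 63.0]
ee_rot: [-0.074, 0.997, 0.0, -0.001]
contact_force: [-0.8, 7.2, 3.3]
gripper_width: 63.8
grasp_force: 3.4
```

Run:
```python
from h import *
tl()
im=arm.get_image('scene');h=cv2.cvtColor(im,cv2.COLOR_RGB2HSV)
X=np.array([np.cos(SY),np.sin(SY)]);Y=np.array([-X[1],X[0]])
m=cv2.inRange(h,(0,120,80),(6,255,255))|cv2.inRange(h,(174,120,80),(179,255,255))
x0,y0,x1,y1=170,190,300,270
N,_,st,ce=cv2.connectedComponentsWithStats(np.ascontiguousarray(m[y0:y1,x0:x1]))
for i in range(1,N):
    if st[i,4]>20: c=ce[i]+[x0,y0];k=ray('scene',*c,78)[:2]-C;print(st[i].tolist(),'knob slide',k@X,k@Y)
```

```text
tcp slide -7.8 -118.4 63.0 F slide [0.3 7.2] Fz 3.3 50.55
[66, 14, 6, 11, 62] knob slide 41.94732235160182 -73.99447376345617
```

Call:
servo_tool:
  rows:
    - [[64,0,-1,0,0,0,0],[64,0,-2,0,0,0,0],[64,0,-3,0,0,0,0],[64,0,-4,0,0,0,0],[64,0,-4,0,0,0,0]]

```text
clock: 51.22
position: [560.9, -145.2, 62.9]
ee_rot: [-0.074, 0.997, 0.002, -0.001]
contact_force: [-1.6, 16.0, 4.6]
gripper_width: 64.1
grasp_force: 8.0
```

```bash
python3 -c "
from h import *
tl()"
```

```text
tcp slide -7.9 -120.3 62.9 F slide [ 0.8 16. ] Fz 4.6 51.225
```

Right stop reached: 16 N, blocked. The 241 mm of tool travel matches 220 of carriage travel plus 14 finger gap plus 6 guide play. Back to the left.

Call:
servo_tool:
  rows:
    - [[64,0,4,0,0,0,0],[64,0,8,0,0,0,0],[64,0,11,0,0,0,0],[64,0,14,0,0,0,0],[64,0,17,0,0,0,0],[64,0,20,0,0,0,0],[64,0,25,0,0,0,0],[64,0,31,0,0,0,0],[64,0,38,0,0,0,0],[64,0,46,0,0,0,0]]

```text
clock: 52.48
position: [554.9, -102.1, 63.0]
ee_rot: [-0.074, 0.997, -0.0, -0.001]
contact_force: [-0.2, -4.9, -2.0]
gripper_width: 64.2
grasp_force: 2.2
```

Call:
servo_tool:
  rows:
    - [[64,0,8,0,0,0,0],[64,0,16,0,0,0,0],[64,0,24,0,0,0,0],[64,0,32,0,0,0,0],[64,0,40,0,0,0,0],[64,0,48,0,0,0,0],[64,0,56,0,0,0,0],[64,0,64,0,0,0,0],[64,0,72,0,0,0,0],[64,0,80,0,0,0,0]]

```text
clock: 53.72
position: [542.9, -22.8, 63.0]
ee_rot: [-0.074, 0.997, -0.0, -0.001]
contact_force: [-1.3, -4.6, 0.1]
gripper_width: 64.4
grasp_force: 2.3
```

Call:
servo_tool:
  rows:
    - [[64,0,8,0,0,0,0],[64,0,16,0,0,0,0],[64,0,24,0,0,0,0],[64,0,32,0,0,0,0],[64,0,40,0,0,0,0],[64,0,48,0,0,0,0],[64,0,56,0,0,0,0],[64,0,64,0,0,0,0],[64,0,72,0,0,0,0],[64,0,80,0,0,0,0]]

```text
clock: 54.98
position: [530.9, 56.2, 63.0]
ee_rot: [-0.074, 0.997, -0.0, -0.001]
contact_force: [-1.2, -4.6, 0.0]
gripper_width: 63.9
grasp_force: 2.3
```

```bash
python3 -c "
from h import *
tl()"
```

```text
tcp slide -7.9 83.3 63.0 F slide [-1.9 -4.3] Fz 0.0 54.975
```

Call:
servo_tool:
  rows:
    - [[64,0,6,0,0,0,0],[64,0,12,0,0,0,0],[64,0,18,0,0,0,0],[64,0,23,0,0,0,0],[64,0,27,0,0,0,0],[64,0,30,0,0,0,0],[64,0,33,0,0,0,0],[64,0,35,0,0,0,0],[64,0,37,0,0,0,0],[64,0,38.5,0,0,0,0]]

```text
clock: 56.22
position: [525.6, 93.0, 63.1]
ee_rot: [-0.075, 0.997, -0.001, -0.001]
contact_force: [-0.4, -12.0, 0.7]
gripper_width: 64.0
grasp_force: 6.1
```

Call:
servo_tool:
  rows:
    - [[64,0,0.5,0,0,0,0],[64,0,1,0,0,0,0],[64,0,1,0,0,0,0]]

```text
clock: 56.6
position: [525.7, 93.0, 63.2]
ee_rot: [-0.074, 0.997, -0.001, -0.001]
contact_force: [0.4, -11.8, 1.1]
gripper_width: 64.3
grasp_force: 6.0
```

```bash
python3 -c "
from h import *
tl()"
```

```text
tcp slide -7.7 120.5 63.2 F slide [ -1.4 -11.7] Fz 1.1 56.6
```

At the left stop again: 12 N at the same 120.5 mm. Centring the cage around the lug and withdrawing upwards.

Call:
servo_tool:
  rows:
    - [[64,0,-3,0,0,0,0],[64,0,-6,0,0,0,0],[64,0,-8.5,0,0,0,0],[64,0,-8.5,0,0,0,0],[64,0,-8.5,-15,0,0,0],[64,0,-8.5,-45,0,0,0],[64,0,-8.5,-85,0,0,0],[64,0,-8.5,-130,0,0,0],[64,0,-8.5,-150,0,0,0],[64,0,-8.5,-150,0,0,0]]

```text
clock: 57.85
position: [528.0, 87.0, 215.8]
ee_rot: [-0.074, 0.997, 0.001, 0.002]
contact_force: [-0.7, 1.3, -1.1]
gripper_width: 63.8
grasp_force: 0.0
```

Run:
```python
from h import *
tl()
im=arm.get_image('scene');h=cv2.cvtColor(im,cv2.COLOR_RGB2HSV)
X=np.array([np.cos(SY),np.sin(SY)]);Y=np.array([-X[1],X[0]])
m=cv2.inRange(h,(0,120,80),(6,255,255))|cv2.inRange(h,(174,120,80),(179,255,255))
x0,y0,x1,y1=250,140,350,230
N,_,st,ce=cv2.connectedComponentsWithStats(np.ascontiguousarray(m[y0:y1,x0:x1]))
for i in range(1,N):
    if st[i,4]>20: c=ce[i]+[x0,y0];k=ray('scene',*c,78)[:2]-C;print(st[i].tolist(),'knob slide',k@X,k@Y)
cv2.imwrite('pics/s9.png',cv2.resize(im[110:280,70:390,::-1],None,fx=2.5,fy=2.5,interpolation=cv2.INTER_CUBIC))
```

```text
tcp slide -6.2 114.2 215.8 F slide [-0.5  1.4] Fz -1.1 57.85
[51, 23, 6, 11, 54] knob slide 40.86098216420088 146.57701094161
```

View pics/s9.png

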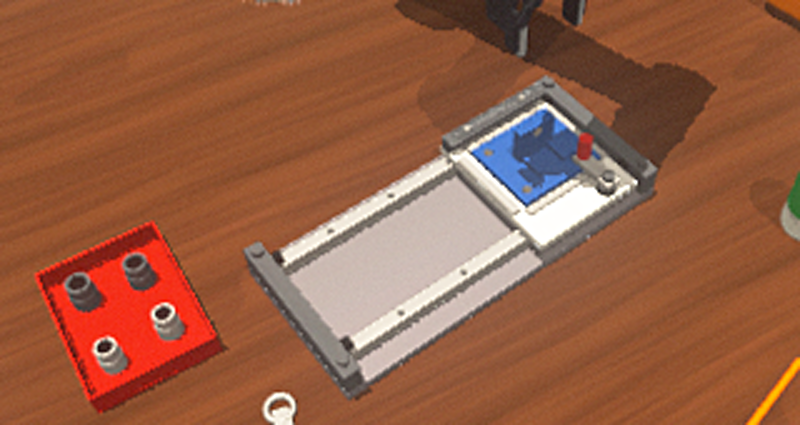

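The final view shows all four sockets in the tray, the carriage against the left block with the base flat and the clamp across it, and the gripper clear. Handing in.

```bash
python3 -c "
from h import *
print(arm.job_done())"
```

```text
the job is handed in; nothing more can be done
None
```

The job is handed in, but the hand-in returned no verdict. Before that, my measurements and the last picture showed all four sockets in the tray, the base flat under the lip with the clamp closed, and the carriage at the left stop after its left–right–left travel.

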